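Put the mincer set away in its tray

ROBOT

A 6-joint arm with a two-finger parallel gripper is mounted at the origin on the work surface. World frame = base frame: x ahead of the robot, y to its left, z up, the work surface at z = 0. Lengths are in m, angles in rad, forces in N, time in s.
With the tool pointing down it reaches from about 0.35 to 0.875 m from the base axis. Payload 15.5 kg.
Tool frame: the origin (TCP) lies midway between the tips of the shut fingers; the grasp point (between the pads) lies 19 mm behind it; z points along the fingers, y is the direction in which the jaws open and shut (so a half turn about z gives the same grasp; the last joint's range is limited). The gripper opens to 85 mm and grips with 20 to 120 N. Pads are 22 mm wide; open, the fingers measure 114 mm over their backs; the gripper's body (76 mm by 85 mm) begins 54 mm behind the grasp point. The pads swing forward as they close: fully open they stand 13 mm farther back than shut.
Start: joints at [-1.292, 0.494, 1.345, -0, 1.302, -0.096], TCP at [0.229, -0.582, 0.231] pointing down, gripper open.
Joint ranges: [-2.91, 2.91], [-0.82, 2.16], [0.22, 2.67], [-1.22, 4.37], [0.12, 2.79], [-3.08, 3.08]. Speed limits (rad/s): [1.89, 1.89, 2.57, 3.01, 3.01, 3.01].

INTERFACE

Orientations are given as [roll, pitch, yaw] about the fixed x, y, z axes, in that order (R = Rz(yaw) Ry(pitch) Rx(roll)).
In Python, from station import bot gives the robot as it stands. The module is installed in compiled form; this text tells all that it offers.
- The arm moves only by the tool arm_command, never from a script. Its argument "targets" is a list of rows, each an object of numbers: "x", "y", "z": the shift along the tool's x, y, z in cm; "rx", "ry", "rz": the turn, a rotation vector about the tool's x, y, z in degrees; "fingers": the closure, from 0 (fully open) to 1 (shut). A call has 1 to 8 rows; each row is the pose to reach, as a shift and turn from the pose commanded when the call began, along the tool's axes at that moment; what a row does not reach only later rows make up. A row lasts 1/10 s, in which the tool goes at most 50 mm and 8.59 degrees, less where a joint would pass 70% of its speed; a pose out of reach is approached as far as the arm can. A call with a gripper value outside its range is refused whole. The fingers move at their own pace and stop on an object; "squeeze" is the grip in N (left out, the last holds). Time passes only in rows, so rows that repeat a pose let the fingers close. It gives the time, the measured TCP pose, the force and the opening at its end, in the units of the state.
- bot.state(): the state, without advancing time (a new reading comes with each control period).
- bot.camera(name): name is "scene" or "top"; returns the picture (384x512x3 uint8, red, green, blue); there is no depth.
- bot.camera_params(name): a dict with "fx", "fy", "cx", "cy" (pixels), "k1" (the pictures are not rectified: a ray, as slopes to the right and down, at radius r is drawn at 1 + k1 r^2 times it, then the intrinsics apply), "R" (3x3) and "t" (3): a world point X has camera coordinates R X + t. Camera axes: x right, y down, z forward; pixel columns grow to the right and rows downward; lengths in m; the calibration is good to about 2 mm. A picture is of the moment at which its call begins. camera_params takes no time and is no camera call.
- bot.hand_in(): hands the job in, once; it reports no verdict.
Trained networks look in the newest picture that a camera, given by its name, has taken for a name from the list of things; names that differ only in an ending like _2 or _b are one class to them, and where a whole thing is asked for, a point or a joint stands for the part that bears it (a point fixed in the world has none). Each returns a list of dicts, best first, with "conf" (0 to 1); they miss things now and then, are a little off and sometimes report something else, mostly with a low value. They report only what shows in the picture. A call takes as long as a camera call. They do not tell look-alikes from the thing itself.
- bot.recognise(camera, label): "xyz" ([x, y, z] in m, in the coordinates of the camera as it stood for that picture, good to about 4 mm: the middle of the surface that is visible of it).
The state is a dict: "t": time; "joint_positions": joint angles; "dq": joint speeds; "tau": joint torques, N m; "tcp_pos": TCP position; "tool_rot": TCP orientation; "force": force on the tool from outside, world axes, zero at the start; "wrist_torque": the same for the moment, N m; "grip_width": finger opening in m.
Only numpy, scipy, OpenCV 4.12 (cv2) and the standard library are available. Lean on these libraries where they do the work, as an engineer would, in place of code of your own. Each camera call takes 0.05 s, during which the arm holds its last target.

TASK

Put the four clean mincer parts away in the metal tray: lay the perforated plate flat and centred on the pile of spare plates there, and the four-bladed knife flat and centred on top of it, hub up; lay the locking ring flat around its stub and stand the funnel upright in its round dish. The pile's height is not known beforehand, so feel for it. Set each part down rather than drop it, and leave the jar lid, the roll of tape and the honing steel where they lie.

Things in the scene. Friction and masses are not known exactly. Their poses are not given: they have to be found in the camera images.
- plate_center (a point): Perforated mincer plate: flat steel disc, 48 mm diameter, 10 mm thick, nine dark holes in its top; lies flat, loose on the bench, 80 to 170 g. Point: its centre, 5 mm above its underside; z up.
- knife_center (a point): Mincer knife: steel cross of four blades (46 mm tip to tip, each 10 mm wide, the lowest 6 mm of its height) with a round upright hub of 22 mm diameter in the middle, 22 mm high over all; loose, lies hub up, 55 to 115 g. Easily held by the hub above the blades. Point: on the hub's axis, half-way up, 11 mm above its underside; z up.
- ring_center (a point): Locking ring: aluminium ring, 58 mm outside diameter, 42 mm bore, 22 mm high of which the top 4 mm are six separate lugs (castellated rim); loose, lies flat, 75 to 155 g. It may be held across its outside. Point: centre of the ring, 11 mm above its underside; z up.
- funnel_center (a point): Stuffing funnel: white plastic, standing upright on a round flange 48 mm in diameter and 4 mm thick, narrowing as a cone to 20 mm diameter at 28 mm height, then an almost straight tube (18 mm diameter at the top), 70 mm high over all; loose, 40 to 85 g. Held by the tube. Point: on its axis, 35 mm above its underside; z up.
- pile_foot (a point): Foot of the pile of spare plates, at the middle of a thin black 70 mm square mat in the tray: the point where the pile stands on the mat, 7 mm above the bench. The pile is fixed: steel discs of 48 mm diameter with holes like the plate's. Its flat top is 12 to 45 mm straight above this point, differently each time. z up; y runs along the tray.
- stub_foot (a point): Stub for the locking ring: fixed black upright post, 20 mm diameter, 11 mm high. Point: centre of its foot on the tray floor, 5 mm above the bench; the ring lies on that floor around it. Tray: fixed, aluminium, 160 x 380 mm, rim 22 mm above the bench, walls 5 mm; pile, stub and dish stand along its middle line 115 mm apart, in any order. z up; y runs along the tray.
- dish_floor (a point): Dish for the funnel: fixed white shallow round dish in the tray, inside diameter 68 mm, outside 74 mm, rim 6 mm above its inner floor. Point: centre of its inner floor, 7 mm above the bench; the funnel stands on that floor. z up; y runs along the tray.
- lid_center (a point): Look-alike, does not belong: plain jar lid, a steel disc of 52 mm diameter and 11.5 mm height without any holes; loose. Point: centre, 6 mm above its underside.
- tape_center (a point): Look-alike, does not belong: roll of brown parcel tape, plain smooth ring of 60 mm outside diameter, 42 mm bore, 22 mm high, without lugs; loose. Point: centre, 11 mm above its underside.
- honing_steel: Bystander: honing steel with a dark wooden handle lying on the bench at the left, 290 mm long, 34 mm wide, 26 mm high; loose. Origin: at its middle, on the bench; its x runs along it from handle to tip.
Things that resemble listed ones, but are neither listed nor needed, are in the scene too. Leave any turquoise look-alike of the part that bears knife_center alone.

How it is judged:
By the outcome, as a careful person would: the job done as asked, in the order asked, and still so for the second after the job is handed in, with the robot touching nothing.
It also fails if it takes over 106 s, if anything falls off the work surface, if the arm or the gripper's body presses on something with over 40 N, if the wrist force passes 120 N, or if a joint passes its speed limit or range.

## Working session

There is one attempt and no reset: what is moved stays moved. The work goes in short steps, Python scripts to look and compute and a tool call to move; the robot and the scene stay as the last step left them, time stands still between calls to the robot, and variables do not carry over. Pictures are saved under pics/ and viewed, and the job is handed in when it is done.

Besides the shell and the picture viewer there is one more tool, called after "Call:" as name([rows], argument=value, ...), one row to a line, values as JSON. arm_command: Moves the arm, as the interface text tells. Its arguments: {"type":"object","properties":{"targets":{"type":"array"},"squeeze":{"type":"number"}},"required":["targets"]}

```bash
mkdir -p pics; cat > h.py <<'E'
import numpy as np, cv2
from station import bot
def snap(n,f):
    im=bot.camera(n); cv2.imwrite(f'pics/{f}.png',im[:,:,::-1]); return im
def ray(n,u,v):
    p=bot.camera_params(n); K=np.array([[p['fx'],0,p['cx']],[0,p['fy'],p['cy']],[0,0,1]],float)
    # undistort radial k1: r_d=r(1+k1 r^2)
    q=cv2.undistortPointsIter(np.array([[[u,v]]],float),K,np.array([p['k1'],0,0,0,0.]),None,None,(3,50,1e-10))[0,0]
    R=np.array(p['R']);t=np.array(p['t'])
    return -R.T@t, R.T@np.array([q[0],q[1],1.])
def at(n,u,v,z):
    c,d=ray(n,u,v); return c+d*(z-c[2])/d[2]
def proj(n,X):
    p=bot.camera_params(n); K=np.array([[p['fx'],0,p['cx']],[0,p['fy'],p['cy']],[0,0,1]],float)
    R=np.array(p['R']);t=np.array(p['t'])
    return cv2.projectPoints(np.atleast_2d(np.array(X,float)),cv2.Rodrigues(R)[0],t,K,np.array([p['k1'],0,0,0,0.]))[0][:,0]
def world(n,x):
    p=bot.camera_params(n); return np.array(p['R']).T@(np.array(x)-np.array(p['t']))
E
python3 - <<'E'
from h import *
np.set_printoptions(precision=4,suppress=True)
for n in('scene','top'):
    snap(n,n+'0'); p=bot.camera_params(n); print(n,p['fx'],p['cx'],p['cy'],p['k1'],-np.array(p['R']).T@np.array(p['t'])); print(np.array(p['R']))
s=bot.state(); print(s)
for l in ['plate_center','knife_center','ring_center','funnel_center','pile_foot','stub_foot','dish_floor','lid_center','tape_center','honing_steel']:
    for d in bot.recognise('top',l): 
        w=world('top',d['xyz']); print(l,round(d['conf'],2),w,proj('top',w)[0])
E
```

```text
scene 400.3708144064972 254.9282248317217 185.29889873683862 -0.08599837024817716 [ 1.0848 -0.6617  0.6327]
[[ 0.7674  0.6411  0.0004]
 [ 0.3492 -0.4174 -0.839 ]
 [-0.5377  0.644  -0.5442]]
top 403.91585333505384 257.86259043382535 191.12728452362919 -0.002869012966000934 [0.4508 0.0352 1.0423]
[[ 0.0122 -0.9999  0.0039]
 [-0.9982 -0.0124 -0.0587]
 [ 0.0588 -0.0032 -0.9983]]
{'t': 0.1, 'joint_positions': array([-1.2915,  0.4941,  1.346 ,  0.    ,  1.3025, -0.0955]), 'dq': array([ 0.0001, -0.0009, -0.0015, -0.002 , -0.0005, -0.0006]), 'tau': array([ -0.0003, -88.3589, -38.4562,  -0.0002,   0.0053,  -0.    ]), 'tcp_pos': array([ 0.2287, -0.5813,  0.2308]), 'tool_rot': array([-3.1406, -0.0001,  0.3748]), 'force': array([-0.971 ,  0.7634,  0.4896]), 'wrist_torque': array([0.0103, 0.0307, 0.0455]), 'grip_width': 0.0852789551484557}
plate_center 0.79 [ 0.4472 -0.2567  0.0094] [370.4894 217.6991]
knife_center 0.71 [ 0.3338 -0.0738  0.005 ] [298.485  261.4217]
knife_center 0.69 [ 0.3987 -0.1314  0.0045] [321.1302 236.0672]
knife_center 0.45 [ 0.3191 -0.206   0.0064] [350.4424 267.9037]
ring_center 0.61 [0.4466 0.007  0.0145] [267.3905 216.6793]
funnel_center 0.83 [0.4806 0.1304 0.0058] [219.312  202.8211]
pile_foot 0.84 [0.6343 0.0745 0.0085] [241.9422 143.521 ]
dish_floor 0.9 [ 0.6604 -0.1529  0.0097] [330.0599 134.5611]
lid_center 0.6 [0.4441 0.2617 0.0105] [167.3499 216.4442]
tape_center 0.63 [ 0.5668 -0.3646  0.0229] [414.1945 171.0938]
honing_steel 0.58 [ 0.5689 -0.3625  0.0247] [413.6658 170.1538]
honing_steel 0.55 [0.537  0.422  0.0204] [104.2101 178.9833]
```

```bash
python3 - <<'E'
from h import *
im=cv2.imread('pics/top0.png'); cv2.imwrite('pics/top0b.png',cv2.resize(im[90:310,70:450],(760,440),interpolation=cv2.INTER_CUBIC))
im=cv2.imread('pics/scene0.png'); cv2.imwrite('pics/scene0b.png',cv2.resize(im,(768,576),interpolation=cv2.INTER_CUBIC))
E
```

```text
(no output)
```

View pics/top0b.png

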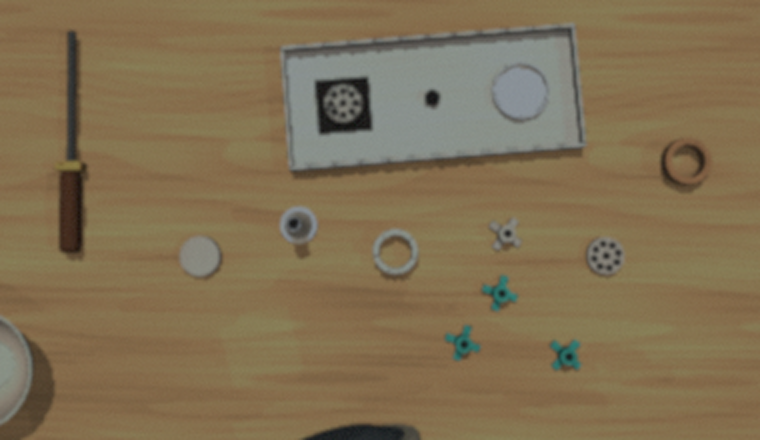

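View pics/scene0b.png

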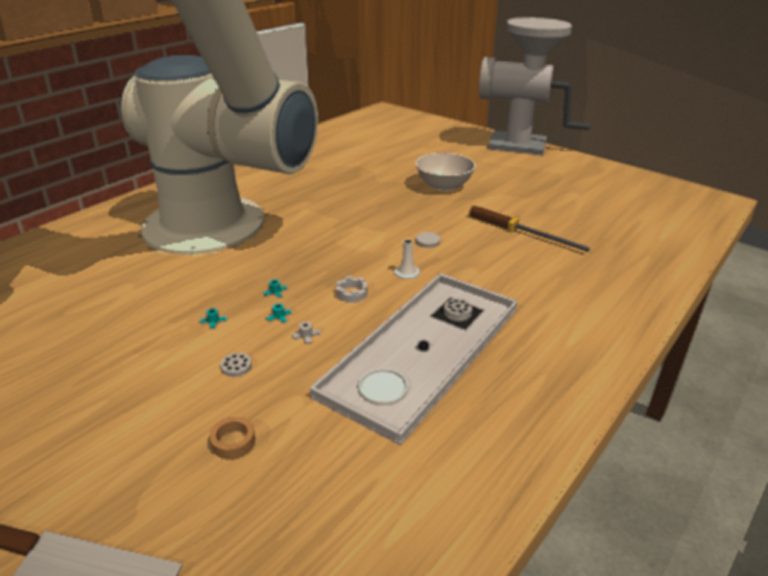

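Candidates in the top picture (full-frame pixels):
- **Knife:** the steel cross at about (323,206). The turquoise ones at (320,236), (301,262) and (353,268) are look-alikes.
- **Plate:** the disc with holes at about (372,218). The plain disc at (170,218) is the lid.
- **Ring:** the lugged ring at (268,216). The brown ring at (413,171) is the tape.

I'll confirm these with enlarged crops and measure them.

```bash
cat > crops.py <<'E'
from h import *
import sys
def tile(n,src,cs,h,k,out,over=None):
    im=cv2.imread(src)
    ts=[]
    for (u,v) in cs:
        u,v=int(u),int(v); c=cv2.resize(im[v-h:v+h,u-h:u+h],None,fx=k,fy=k,interpolation=cv2.INTER_CUBIC)
        for pts,col in (over or []):
            q=np.round((proj(n,pts)-[u-h,v-h]+0.5)*k-0.5).astype(int)
            cv2.polylines(c,[q.reshape(-1,1,2)],True,col,1)
        cv2.putText(c,f'{u},{v}',(3,12),0,.4,(0,0,255),1); ts.append(c)
    while len(ts)%4: ts.append(np.zeros_like(ts[0]))
    cv2.imwrite(out,np.vstack([np.hstack(ts[i:i+4]) for i in range(0,len(ts),4)]))
def circ(c,r,z):
    a=np.linspace(0,2*np.pi,60,endpoint=False); return np.c_[c[0]+r*np.cos(a),c[1]+r*np.sin(a),np.full(60,z)]
E
python3 - <<'E'
from crops import *
P=[(372,218),(323,206),(268,216),(219,202),(242,142),(286,139),(330,136),(320,236)]
tile('top','pics/top0.png',P,17,5.8,'pics/ct0.png')
S=[(157,242),(204,221),(235,193),(271,176),(305,208),(282,231),(255,258),(186,209)]
tile('scene','pics/scene0.png',S,25,4,'pics/cs0.png')
E
```

```text
(no output)
```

View pics/ct0.png

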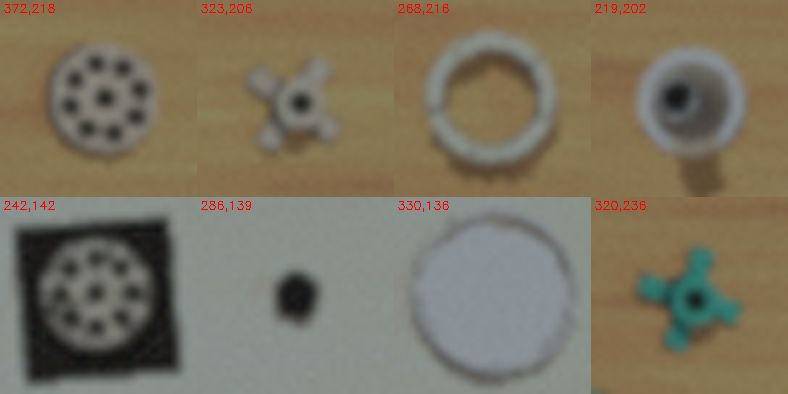

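View pics/cs0.png

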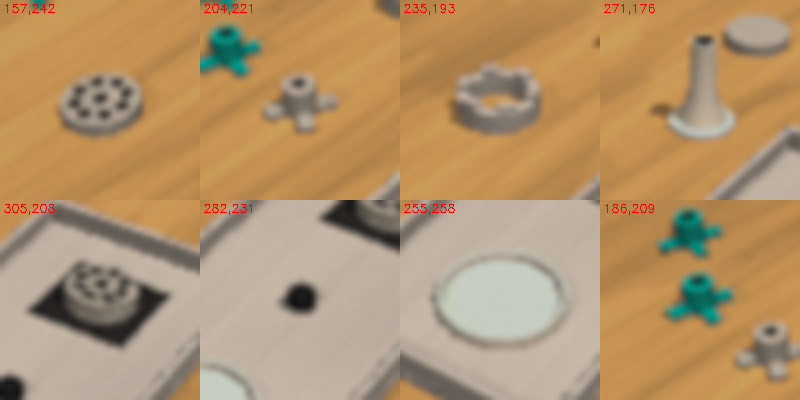

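```bash
cat > meas.py <<'E'
from crops import *
from scipy.optimize import least_squares
np.set_printoptions(precision=4,suppress=True)
def mask(im,u,v,h,f):
    k=4; c=cv2.resize(im[v-h:v+h,u-h:u+h],None,fx=k,fy=k,interpolation=cv2.INTER_CUBIC)
    m=f(c).astype(np.uint8)
    n,l,s,ce=cv2.connectedComponentsWithStats(m)
    best=max(range(1,n),key=lambda i:s[i,4]-4*np.hypot(*(ce[i]-h*k))**1)
    ys,xs=np.nonzero(l==best)
    pts=np.c_[xs,ys].astype(np.float32)
    return (pts+.5)/k-.5+[u-h,v-h]
def hullc(p):
    hu=cv2.convexHull(np.float32(p)); m=cv2.moments(hu); return np.array([m['m10'],m['m01']])/m['m00'],m['m00']
def fit(n,obs,model,x0):
    c,a=hullc(obs)
    r=least_squares(lambda x:hullc(proj(n,model(x)))[0]-c,[x0[0],x0[1]],diff_step=1e-3)
    return r.x,a/hullc(proj(n,model(r.x)))[1]
def cyl(*rz): return lambda x:np.vstack([circ(x,r,z) for r,z in rz])
def cross(x,): return circ(x,.023,.003)
sat=lambda c:cv2.cvtColor(c,cv2.COLOR_BGR2HSV)[...,1]
gray=lambda c:cv2.cvtColor(c,cv2.COLOR_BGR2GRAY)
E
cat > m1.py <<'E'
from meas import *
T=cv2.imread('pics/top0.png');S=cv2.imread('pics/scene0.png')
notwood=lambda c:sat(c)<75
J=[('plate',cyl((.024,0),(.024,.010)),(372,218),(157,242),17,22,notwood),
('ring',cyl((.029,0),(.029,.022)),(268,216),(235,193),17,22,notwood),
('funnel',cyl((.024,0),(.024,.004),(.009,.07)),(219,202),(271,176),17,26,notwood),
('knife',cyl((.023,0.003),(.011,.022)),(323,206),(204,221),14,19,notwood),
('stub',cyl((.010,.005),(.010,.016)),(286,139),(282,231),12,12,lambda c:gray(c)<85),
('dish',cyl((.037,.005),(.037,.013)),(330,136),(255,258),20,25,None),
]
for nm,mo,t,s,ht,hs,f in J:
    for n,im,(u,v),h in(('top',T,t,ht),('scene',S,s,hs)):
        if f is None: continue
        try:
            p=mask(im,u,v,h,f); x0=at(n,u,v,.01)
            x,a=fit(n,p,mo,x0); print(nm,n,x,'area ratio %.2f'%a)
        except Exception as e: print(nm,n,e)
E
python3 m1.py
```

```text
plate top [ 0.4478 -0.2626] area ratio 1.00
plate scene [ 0.4461 -0.2596] area ratio 0.85
ring top [0.4497 0.0074] area ratio 1.06
ring scene [0.4485 0.01  ] area ratio 0.85
funnel top [0.4828 0.132 ] area ratio 1.12
funnel scene [0.5793 0.0814] area ratio 0.80
knife top [ 0.4744 -0.1344] area ratio 0.89
knife scene [ 0.4733 -0.132 ] area ratio 0.81
stub top [ 0.6475 -0.0381] area ratio 0.82
stub scene [ 0.649  -0.0378] area ratio 0.60
```

```bash
cat > m2.py <<'E'
from meas import *
T=cv2.imread('pics/top0.png');S=cv2.imread('pics/scene0.png')
# mat via hull of dark px
for n,im,(u,v),h in(('top',T,(242,142),20),('scene',S,(305,208),26)):
    p=mask(im,u,v,h,lambda c:gray(c)<75); r=cv2.minAreaRect(np.float32(p)); 
    q=cv2.boxPoints(r); print(n,'mat px',r); 
    if n=='top': print(np.array([at(n,*k,.007) for k in q]).mean(0), [np.linalg.norm(at(n,*q[i],.007)-at(n,*q[i-1],.007)) for i in range(4)])
# disc (pile) top by bright px inside, and dish bluish
im=T
for n,im,(u,v),h,f in(('top',T,(242,142),12,lambda c:gray(c)>85),('scene',S,(305,205),16,lambda c:gray(c)>95)):
    try:
        p=mask(im,u,v,h,f); 
        e=cv2.fitEllipse(cv2.convexHull(np.float32(p))); print(n,'pile',e, hullc(p))
        if n=='top':
            for z in(.02,.03,.04,.05): x,a=fit(n,p,cyl((.024,z)),at(n,u,v,z)); print(z,x,a)
    except Exception as ex: print(ex)
for n,im,(u,v),h in(('top',T,(330,136),18),('scene',S,(255,258),22)):
    c=im[v-h:v+h,u-h:u+h]
    print(n,'dish centre bgr',im[v,u],'tray',im[v-h,u-h], im[v,u-h])
# tray outline
E
python3 m2.py
```

```text
top mat px ((241.37791442871094, 142.28822326660156), (26.2877254486084, 26.364425659179688), 85.60128784179688)
[0.6378 0.0761 0.007 ] [np.float64(0.06857499499759893), np.float64(0.06829151904551582), np.float64(0.06861192191203737), np.float64(0.06802759328183448)]
scene mat px ((304.15765380859375, 211.0860137939453), (32.6309814453125, 14.249841690063477), 2.045408248901367)
top pile ((241.2013397216797, 141.08428955078125), (18.25618553161621, 18.559720993041992), 125.47933197021484) (array([241.1854, 141.085 ]), 254.75)
0.02 [0.6385 0.0761] 0.9281607906068335
0.03 [0.6367 0.0757] 0.9100921982308682
0.04 [0.6348 0.0753] 0.8922014624158485
0.05 [0.633  0.0749] 0.8744880922779596
scene pile ((301.5342102050781, 200.25498962402344), (24.613950729370117, 41.75663375854492), 99.04322052001953) (array([303.3102, 200.5456]), 626.65625)
top dish centre bgr [150 145 136] tray [140 145 138] [134 141 135]
scene dish centre bgr [192 205 198] tray [141 155 170] [164 179 194]
```

```bash
cat > m3.py <<'E'
from meas import *
T=cv2.imread('pics/top0.png');S=cv2.imread('pics/scene0.png')
for n,im,(u,v),h,f in(('top',T,(330,136),18,lambda c:(c[...,0].astype(int)-c[...,2])>7),('scene',S,(255,258),22,lambda c:(c[...,0].astype(int)-c[...,2])>-12)):
    p=mask(im,u,v,h,f); x,a=fit(n,p,cyl((.034,.010)),at(n,u,v,.01)); print('dish',n,x,a)
# scene: pile top z scan using ellipse bright w/ holes: overlay
P=[.6378,.0761]; d=np.array([.0035,-.003])*0
tile('scene','pics/scene0.png',[(305,208)],25,12,'pics/o1.png',[(circ(P,.024,z),c) for z,c in((.007,(0,255,0)),(.025,(0,0,255)),(.03,(255,0,0)),(.035,(0,255,255)))])
tile('top','pics/top0.png',[(372,218),(323,206),(268,216),(219,202),(242,142),(286,139),(330,136)],17,5.8,'pics/o2.png',
 [(circ([.4478,-.2626],.024,.01),(0,0,255)),(circ([.4744,-.1344],.011,.022),(0,0,255)),(circ([.4744,-.1344],.023,.006),(255,0,0)),(circ([.4497,.0074],.029,.022),(0,0,255)),
 (circ([.4828,.132],.024,.004),(0,0,255)),(circ([.4828,.132],.009,.07),(255,0,0)),(circ(P,.024,.03),(0,0,255)),(circ([.6475,-.0381],.01,.016),(0,0,255)),(circ([.6575,-.1525],.034,.01),(0,0,255))])
E
python3 m3.py; python3 -c "
import cv2;a=cv2.imread('pics/o1.png');cv2.imwrite('pics/o1b.png',a[:, :600])"
```

```text
dish top [ 0.6565 -0.152 ] 0.9564066485767942
dish scene [ 0.6602 -0.152 ] 0.8356139576385347
```

View pics/o1b.png

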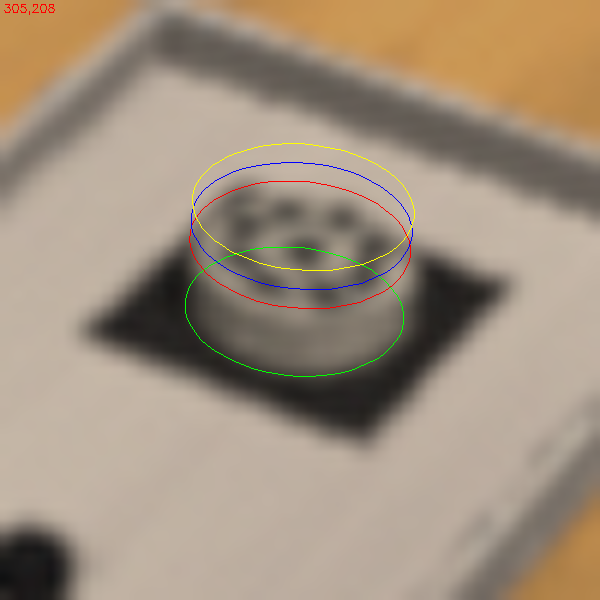

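View pics/o2.png

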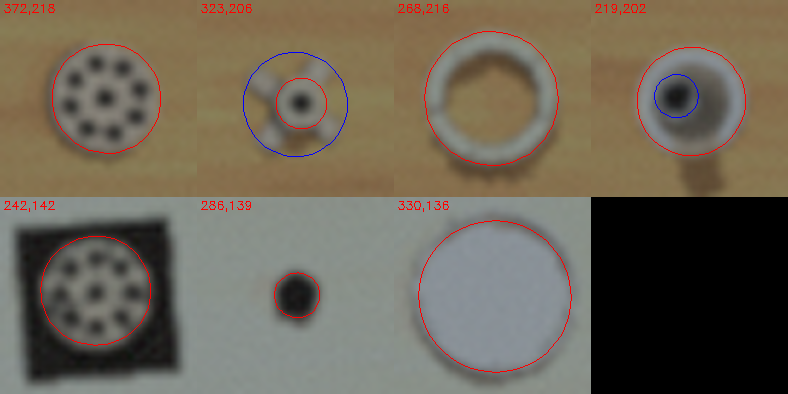

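```bash
cat > go.py <<'E'
import sys; from station import bot; import numpy as np
from scipy.spatial.transform import Rotation as R
s=bot.state(); A=R.from_euler('xyz',s['tool_rot'])
x=np.array([float(a) for a in sys.argv[1:4]]); 
print('t',round(s['t'],2),'pos',s['tcp_pos'].round(4),'rot',s['tool_rot'].round(4),'F',s['force'].round(2),'w',round(s['grip_width'],4))
print('shift cm',(A.inv().apply(x-s['tcp_pos'])*100).round(2))
print('turn deg',np.degrees((A.inv()*R.from_euler('xyz',[np.pi,0,float(sys.argv[4]) if len(sys.argv)>4 else 0])).as_rotvec()).round(2))
E
python3 go.py .4478 -.2626 .06
```

```text
t 0.6 pos [ 0.2288 -0.5816  0.2313] rot [-3.1416  0.      0.3749] F [-0.46  0.36  1.25] w 0.0854
shift cm [ 32.06 -21.67  17.13]
turn deg [-0.    0.   21.48]
```

Call:
arm_command([
  {"x": 32.06,"y": -21.67,"z": 13.1,"rz": 21.48,"fingers": 0},
  {"x": 32.06,"y": -21.67,"z": 13.1,"rz": 21.48},
  {"x": 32.06,"y": -21.67,"z": 13.1,"rz": 21.48},
  {"x": 32.06,"y": -21.67,"z": 13.1,"rz": 21.48},
  {"x": 32.06,"y": -21.67,"z": 13.1,"rz": 21.48},
  {"x": 32.06,"y": -21.67,"z": 13.1,"rz": 21.48},
  {"x": 32.06,"y": -21.67,"z": 13.1,"rz": 21.48},
  {"x": 32.06,"y": -21.67,"z": 13.1,"rz": 21.48},
], squeeze=40)

```text
$.targets[0]: bad value
```

```bash
python3 go.py .4478 -.2626 .01
```

```text
t 0.6 pos [ 0.2288 -0.5816  0.2313] rot [-3.1416  0.      0.3749] F [-0.46  0.36  1.25] w 0.0854
shift cm [ 32.06 -21.67  22.13]
turn deg [-0.    0.   21.48]
```

Call:
arm_command([
  {"x": 4,"y": -3,"z": 0,"rx": 0,"ry": 0,"rz": 8,"fingers": 0},
], squeeze=40)

```text
t: 0.7
tcp_pos: [0.2535, -0.5423, 0.231]
tool_rot: [3.139, 0.001, 0.234]
force: [2.2, 0.4, 0.4]
grip_width: 0.0854
```

Call:
arm_command([
  {"x": 20.0,"y": -20.0,"z": 5,"rx": 0,"ry": 0,"rz": 13.5,"fingers": 0},
  {"x": 20.0,"y": -20.0,"z": 5,"rx": 0,"ry": 0,"rz": 13.5,"fingers": 0},
])

```text
t: 0.9
tcp_pos: [0.3063, -0.4554, 0.2141]
tool_rot: [3.141, -0.0, -0.007]
force: [2.0, -0.3, -0.0]
grip_width: 0.0849
```

```bash
python3 go.py .4478 -.2626 .10
```

```text
t 0.9 pos [ 0.3063 -0.4554  0.2141] rot [ 3.1409e+00 -5.0000e-04 -7.3000e-03] F [ 2.05 -0.3  -0.04] w 0.0849
shift cm [ 14.01 -19.39  11.4 ]
turn deg [ 0.04 -0.03 -0.42]
```

Call:
arm_command([
  {"x": 14.0,"y": -19.4,"z": 11.4,"rx": 0,"ry": 0,"rz": 0,"fingers": 0},
  {"x": 14.0,"y": -19.4,"z": 11.4,"rx": 0,"ry": 0,"rz": 0,"fingers": 0},
  {"x": 14.0,"y": -19.4,"z": 11.4,"rx": 0,"ry": 0,"rz": 0,"fingers": 0},
  {"x": 14.0,"y": -19.4,"z": 11.4,"rx": 0,"ry": 0,"rz": 0,"fingers": 0},
  {"x": 14.0,"y": -19.4,"z": 11.4,"rx": 0,"ry": 0,"rz": 0,"fingers": 0},
  {"x": 14.0,"y": -19.4,"z": 11.4,"rx": 0,"ry": 0,"rz": 0,"fingers": 0},
  {"x": 14.0,"y": -19.4,"z": 11.4,"rx": 0,"ry": 0,"rz": 0,"fingers": 0},
])

```text
t: 1.6
tcp_pos: [0.4464, -0.2608, 0.0993]
tool_rot: [-3.141, 0.001, 0.002]
force: [-0.8, -0.2, 0.6]
grip_width: 0.0852
```

```bash
python3 go.py .4478 -.2626 .01; python3 -c "
from h import *
snap('scene','s1');snap('top','t1')"
```

```text
t 1.6 pos [ 0.4464 -0.2608  0.0993] rot [-3.1406e+00  1.2000e-03  2.4000e-03] F [-0.77 -0.25  0.64] w 0.0852
shift cm [0.15 0.19 8.93]
turn deg [-0.06  0.07  0.14]
```

View pics/s1.png

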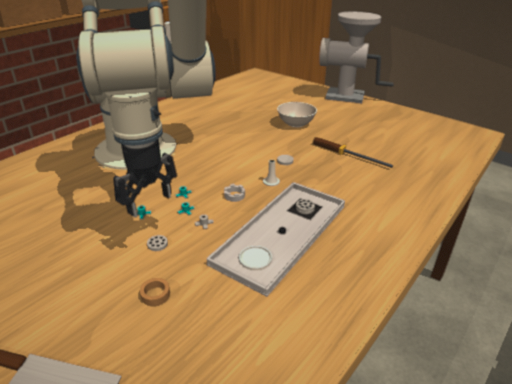

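View pics/t1.png

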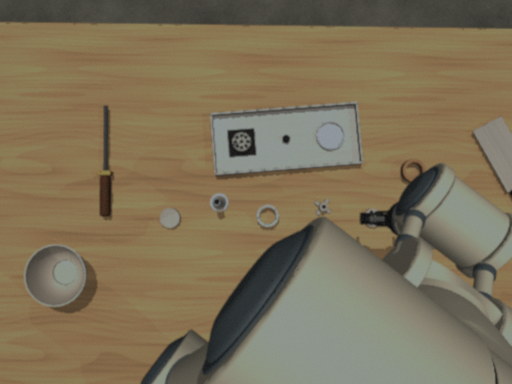

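Call:
arm_command([
  {"x": 0.15,"y": 0.15,"z": 5,"rx": 0,"ry": 0,"rz": 0,"fingers": 0},
  {"x": 0.15,"y": 0.15,"z": 8,"rx": 0,"ry": 0,"rz": 0,"fingers": 0},
  {"x": 0.15,"y": 0.15,"z": 9.5,"rx": 0,"ry": 0,"rz": 0,"fingers": 0},
  {"x": 0.15,"y": 0.15,"z": 9.5,"rx": 0,"ry": 0,"rz": 0,"fingers": 0},
])

```text
t: 2.1
tcp_pos: [0.4462, -0.2651, 0.0041]
tool_rot: [-3.141, 0.002, -0.002]
force: [-0.4, 0.5, 0.6]
grip_width: 0.0856
```

```bash
python3 go.py .4478 -.2626 .00; python3 -c "
from h import *
snap('scene','s2')
im=cv2.imread('pics/s2.png');cv2.imwrite('pics/s2b.png',cv2.resize(im[150:280,80:240],None,fx=4,fy=4,interpolation=cv2.INTER_CUBIC))"
```

```text
t 2.1 pos [ 0.4462 -0.2651  0.0041] rot [-3.1405e+00  1.6000e-03 -2.3000e-03] F [-0.42  0.53  0.58] w 0.0856
shift cm [ 0.16 -0.25  0.41]
turn deg [-0.06  0.09 -0.13]
```

View pics/s2b.png

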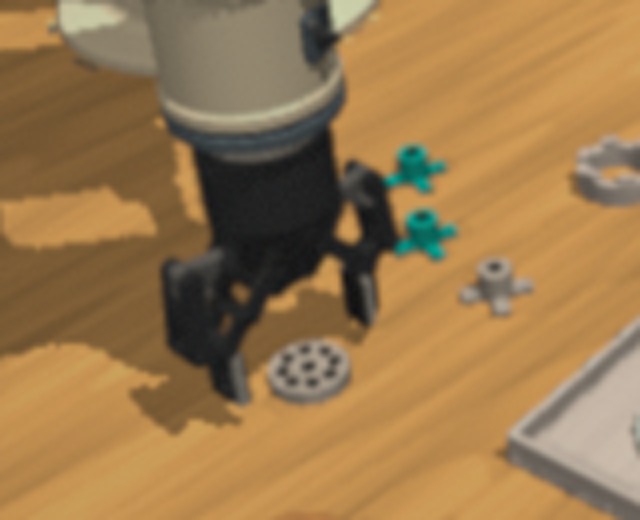

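Call:
arm_command([
  {"x": 0,"y": 0,"z": 0,"rx": 0,"ry": 0,"rz": 0,"fingers": 0},
  {"x": 0,"y": 0,"z": 0,"rx": 0,"ry": 0,"rz": 0,"fingers": 0},
])

```text
t: 2.35
tcp_pos: [0.4478, -0.265, 0.0064]
tool_rot: [3.14, -0.002, -0.001]
force: [0.2, 0.2, 0.4]
grip_width: 0.0855
```

```bash
python3 go.py .4478 -.2626 .00; python3 - <<'E'
from crops import *
P=[.4463,-.2645]
im=cv2.imread('pics/s2.png')
tile('scene','pics/s2.png',[(150,235)],25,12,'pics/o3.png',[(circ([.4478,-.2626],.024,.01),(0,0,255)),(np.array([[P[0]+a,P[1]+s*.0425+0,.017] for s in(-1,1) for a in (-.011,.011)]),(0,255,0))])
a=cv2.imread('pics/o3.png');cv2.imwrite('pics/o3.png',a[:,:600])
E
```

```text
t 2.35 pos [ 0.4478 -0.265   0.0064] rot [ 3.1402e+00 -1.7000e-03 -1.0000e-03] F [0.18 0.24 0.42] w 0.0855
shift cm [-0.   -0.24  0.64]
turn deg [ 0.08 -0.1  -0.06]
```

View pics/o3.png

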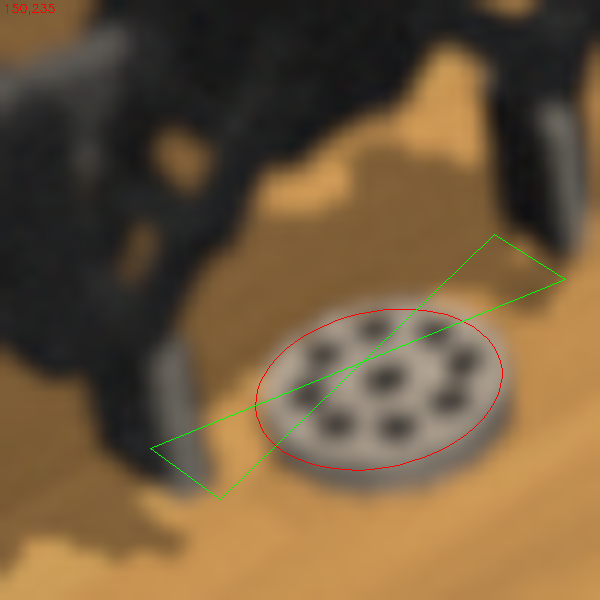

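Call:
arm_command([
  {"x": 0,"y": -0.3,"z": 0.5,"rx": 0,"ry": 0,"rz": 0,"fingers": 0},
  {"x": 0,"y": -0.3,"z": 0.5,"rx": 0,"ry": 0,"rz": 0,"fingers": 0.3},
  {"x": 0,"y": -0.3,"z": 0.5,"rx": 0,"ry": 0,"rz": 0,"fingers": 1},
  {"x": 0,"y": -0.3,"z": 0.5,"rx": 0,"ry": 0,"rz": 0,"fingers": 1},
  {"x": 0,"y": -0.3,"z": 0.5,"rx": 0,"ry": 0,"rz": 0,"fingers": 1},
  {"x": 0,"y": -0.3,"z": 0.5,"rx": 0,"ry": 0,"rz": 0,"fingers": 1},
], squeeze=40)

```text
t: 2.95
tcp_pos: [0.4474, -0.261, 0.0006]
tool_rot: [3.141, -0.0, -0.0]
force: [-1.2, 2.4, 10.7]
grip_width: 0.0459
```

```bash
python3 go.py .4478 -.2626 .00; python3 -c "
from h import *
snap('scene','s3')
im=cv2.imread('pics/s3.png');cv2.imwrite('pics/s3b.png',cv2.resize(im[180:270,100:210],None,fx=6,fy=6,interpolation=cv2.INTER_CUBIC))"; python3 go.py 0 0 0
```

```text
t 2.95 pos [ 0.4474 -0.261   0.0006] rot [ 3.1415e+00 -2.0000e-04 -3.0000e-04] F [-1.18  2.36 10.66] w 0.0459
shift cm [0.04 0.16 0.06]
turn deg [ 0.01 -0.01 -0.02]
t 3.0 pos [ 0.4474 -0.261   0.0006] rot [ 3.1415e+00 -2.0000e-04 -3.0000e-04] F [-0.77  2.03  9.56] w 0.046
shift cm [-4.475e+01 -2.609e+01  4.000e-02]
turn deg [ 0.01 -0.01 -0.02]
```

View pics/s3b.png

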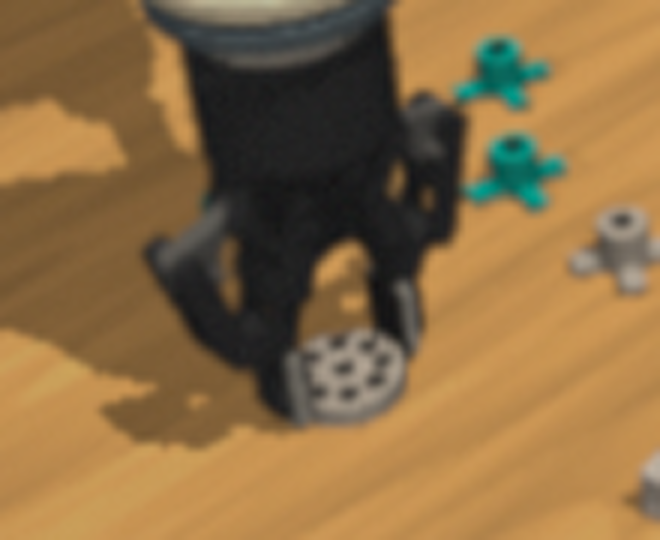

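Call:
arm_command([
  {"x": 0,"y": 0,"z": 0,"rx": 0,"ry": 0,"rz": 0,"fingers": 0.3},
  {"x": 0,"y": 0,"z": -0.4,"rx": 0,"ry": 0,"rz": 0,"fingers": 0.3},
  {"x": 0,"y": 0,"z": -0.4,"rx": 0,"ry": 0,"rz": 0,"fingers": 0.3},
  {"x": 0,"y": 0,"z": -0.4,"rx": 0,"ry": 0,"rz": 0,"fingers": 1},
  {"x": 0,"y": 0,"z": -0.4,"rx": 0,"ry": 0,"rz": 0,"fingers": 1},
  {"x": 0,"y": 0,"z": -0.4,"rx": 0,"ry": 0,"rz": 0,"fingers": 1},
], squeeze=60)

```text
t: 3.6
tcp_pos: [0.4475, -0.2611, 0.0049]
tool_rot: [3.141, -0.001, -0.0]
force: [-2.6, 3.0, 20.4]
grip_width: 0.0443
```

Call:
arm_command([
  {"x": 0,"y": 0,"z": 0,"rx": 0,"ry": 0,"rz": 0,"fingers": 1},
  {"x": 0,"y": 0,"z": -2,"rx": 0,"ry": 0,"rz": 0,"fingers": 1},
  {"x": 0,"y": 0,"z": -5,"rx": 0,"ry": 0,"rz": 0,"fingers": 1},
  {"x": 0,"y": 0,"z": -8,"rx": 0,"ry": 0,"rz": 0,"fingers": 1},
  {"x": 0,"y": 0,"z": -8,"rx": 0,"ry": 0,"rz": 0,"fingers": 1},
])

```text
t: 4.1
tcp_pos: [0.4488, -0.2621, 0.0872]
tool_rot: [3.139, -0.004, -0.0]
force: [-0.7, -0.1, -1.4]
grip_width: 0.0437
```

```bash
python3 go.py .6377 .0760 .08;  python3 -c "
from h import *
snap('scene','s4')
im=cv2.imread('pics/s4.png');cv2.imwrite('pics/s4b.png',cv2.resize(im[130:240,80:210],None,fx=5,fy=5,interpolation=cv2.INTER_CUBIC))"
```

```text
t 4.1 pos [ 0.4488 -0.2621  0.0872] rot [ 3.1386e+00 -4.0000e-03 -3.0000e-04] F [-0.74 -0.06 -1.42] w 0.0437
shift cm [ 18.88 -33.81   0.69]
turn deg [ 0.17 -0.23 -0.02]
```

View pics/s4b.png

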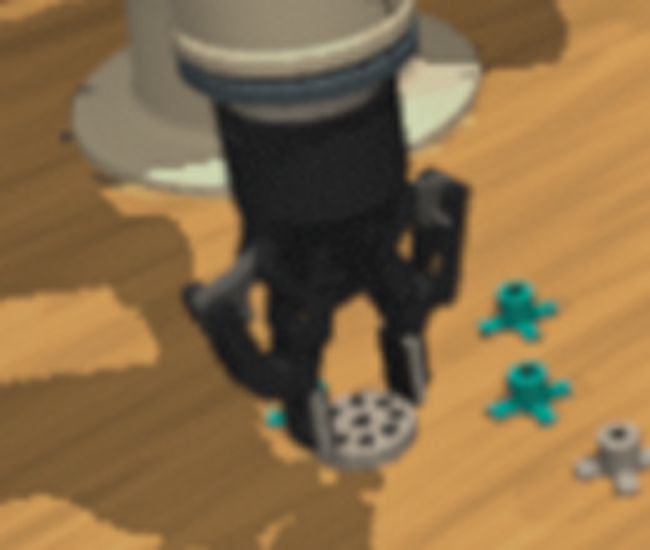

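Call:
arm_command([
  {"x": 18.9,"y": -33.8,"z": 0,"rx": 0,"ry": 0,"rz": 0,"fingers": 1},
  {"x": 18.9,"y": -33.8,"z": 0,"rx": 0,"ry": 0,"rz": 0,"fingers": 1},
  {"x": 18.9,"y": -33.8,"z": 0,"rx": 0,"ry": 0,"rz": 0,"fingers": 1},
  {"x": 18.9,"y": -33.8,"z": 0,"rx": 0,"ry": 0,"rz": 0,"fingers": 1},
  {"x": 18.9,"y": -33.8,"z": 0,"rx": 0,"ry": 0,"rz": 0,"fingers": 1},
  {"x": 18.9,"y": -33.8,"z": 0,"rx": 0,"ry": 0,"rz": 0,"fingers": 1},
  {"x": 18.9,"y": -33.8,"z": 0,"rx": 0,"ry": 0,"rz": 0,"fingers": 1},
  {"x": 18.9,"y": -33.8,"z": 0,"rx": 0,"ry": 0,"rz": 0,"fingers": 1},
])

```text
t: 4.95
tcp_pos: [0.6369, 0.0797, 0.0826]
tool_rot: [-3.141, 0.001, 0.001]
force: [0.8, -1.1, -0.5]
grip_width: 0.0436
```

Call:
arm_command([
  {"x": 0,"y": 0,"z": 0,"rx": 0,"ry": 0,"rz": 0,"fingers": 1},
  {"x": 0,"y": 0,"z": 0,"rx": 0,"ry": 0,"rz": 0,"fingers": 1},
  {"x": 0,"y": 0,"z": 0,"rx": 0,"ry": 0,"rz": 0,"fingers": 1},
  {"x": 0,"y": 0,"z": 0,"rx": 0,"ry": 0,"rz": 0,"fingers": 1},
])

```text
t: 5.35
tcp_pos: [0.6359, 0.0758, 0.0837]
tool_rot: [3.141, 0.001, -0.002]
force: [-0.5, -0.0, -1.1]
grip_width: 0.0434
```

```bash
python3 go.py .6377 .0760 .05;  python3 -c "
from h import *
snap('scene','s5');snap('top','t5')
im=cv2.imread('pics/s5.png');cv2.imwrite('pics/s5b.png',cv2.resize(im[130:240,240:370],None,fx=5,fy=5,interpolation=cv2.INTER_CUBIC))"
```

```text
t 5.35 pos [0.6359 0.0758 0.0837] rot [ 3.1415e+00  1.0000e-03 -1.7000e-03] F [-0.54 -0.   -1.09] w 0.0434
shift cm [ 0.18 -0.02  3.37]
turn deg [ 0.01  0.06 -0.1 ]
```

View pics/s5b.png

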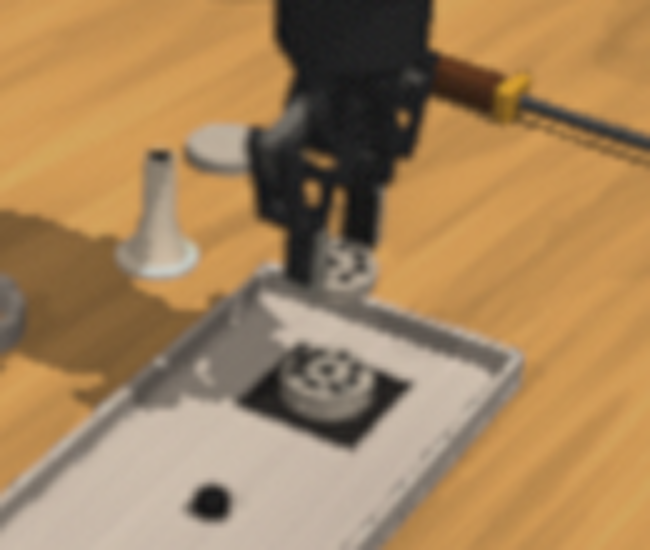

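View pics/t5.png

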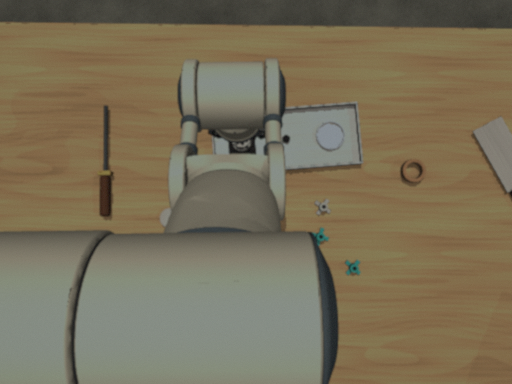

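```bash
python3 - <<'E'
from meas import *
im=cv2.imread('pics/s5.png'); 
cv2.imwrite('pics/s5c.png',np.hstack([cv2.resize(im[168:200,290:330],None,fx=10,fy=10,interpolation=cv2.INTER_CUBIC),cv2.resize(im[190:222,288:328],None,fx=10,fy=10,interpolation=cv2.INTER_CUBIC)]))
E
```

```text
(no output)
```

View pics/s5c.png

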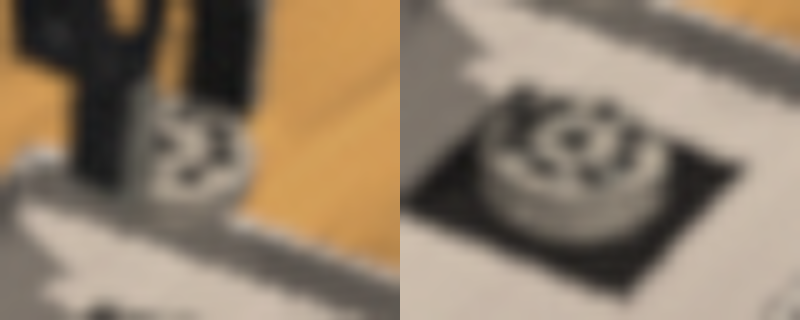

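```bash
python3 - <<'E'
from meas import *
for P,z in (([.6359,.0758],.089),([.6377,.076],.089),([.6377,.076],.025)):
    q=proj('scene',circ(P,.024,z)); print(P,z,q.mean(0),q[:,0].min(),q[:,0].max(),q[:,1].min(),q[:,1].max())
E
```

```text
[0.6359, 0.0758] 0.089 [305.5301 182.0314] 296.0302511044123 315.03429835884435 176.99025645486418 187.17305933303956
[0.6377, 0.076] 0.089 [306.1671 182.2443] 296.6594240230098 315.68027688387826 177.19502272196974 187.39438891148114
[0.6377, 0.076] 0.025 [304.4468 202.8652] 295.2575692601759 313.63747480385234 197.5930507982513 208.23908471289948
```

Call:
arm_command([
  {"x": 0.15,"y": -0.05,"z": 2.5,"rx": 0,"ry": 0,"rz": 0,"fingers": 1},
  {"x": 0.15,"y": -0.05,"z": 3.8,"rx": 0,"ry": 0,"rz": 0,"fingers": 1},
  {"x": 0.15,"y": -0.05,"z": 3.8,"rx": 0,"ry": 0,"rz": 0,"fingers": 1},
  {"x": 0.15,"y": -0.05,"z": 3.8,"rx": 0,"ry": 0,"rz": 0,"fingers": 1},
  {"x": 0.15,"y": -0.05,"z": 3.8,"rx": 0,"ry": 0,"rz": 0,"fingers": 1},
])

```text
t: 5.95
tcp_pos: [0.6384, 0.0773, 0.0469]
tool_rot: [-3.142, -0.001, -0.001]
force: [-0.2, -0.7, -0.9]
grip_width: 0.0437
```

```bash
python3 go.py .6377 .0760 .03;  python3 -c "
from h import *
snap('scene','s6')
im=cv2.imread('pics/s6.png');cv2.imwrite('pics/s6b.png',cv2.resize(im[165:235,265:345],None,fx=8,fy=8,interpolation=cv2.INTER_CUBIC))"
```

```text
t 5.95 pos [0.6384 0.0773 0.0469] rot [-3.1416e+00 -1.0000e-03 -5.0000e-04] F [-0.2  -0.68 -0.95] w 0.0437
shift cm [-0.08  0.13  1.69]
turn deg [-0.   -0.06 -0.03]
```

View pics/s6b.png

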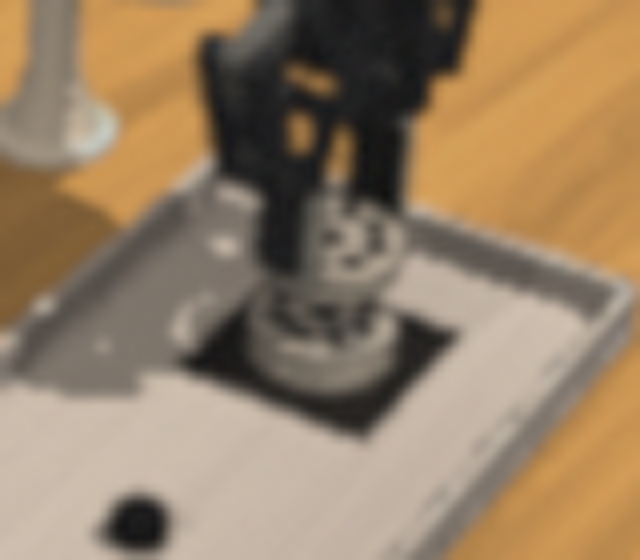

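Call:
arm_command([
  {"x": 0,"y": 0,"z": 0.3,"rx": 0,"ry": 0,"rz": 0,"fingers": 1},
  {"x": 0,"y": 0,"z": 0.6,"rx": 0,"ry": 0,"rz": 0,"fingers": 1},
  {"x": 0,"y": 0,"z": 0.8,"rx": 0,"ry": 0,"rz": 0,"fingers": 1},
  {"x": 0,"y": 0,"z": 0.8,"rx": 0,"ry": 0,"rz": 0,"fingers": 1},
])

```text
t: 6.4
tcp_pos: [0.6378, 0.0774, 0.0378]
tool_rot: [3.142, 0.001, -0.0]
force: [-0.6, 0.3, -1.8]
grip_width: 0.0439
```

Call:
arm_command([
  {"x": 0,"y": 0,"z": 0.15,"rx": 0,"ry": 0,"rz": 0,"fingers": 1},
  {"x": 0,"y": 0,"z": 0.3,"rx": 0,"ry": 0,"rz": 0,"fingers": 1},
  {"x": 0,"y": 0,"z": 0.3,"rx": 0,"ry": 0,"rz": 0,"fingers": 1},
])

```text
t: 6.7
tcp_pos: [0.6379, 0.0773, 0.0349]
tool_rot: [-3.142, 0.0, -0.0]
force: [0.2, -0.3, -0.3]
grip_width: 0.0435
```

Call:
arm_command([
  {"x": 0,"y": 0,"z": 0.1,"rx": 0,"ry": 0,"rz": 0,"fingers": 1},
  {"x": 0,"y": 0,"z": 0.2,"rx": 0,"ry": 0,"rz": 0,"fingers": 1},
  {"x": 0,"y": 0,"z": 0.2,"rx": 0,"ry": 0,"rz": 0,"fingers": 1},
])

```text
t: 7.0
tcp_pos: [0.6379, 0.0773, 0.033]
tool_rot: [-3.142, 0.0, -0.0]
force: [-1.1, 1.0, -1.7]
grip_width: 0.0435
```

Call:
arm_command([
  {"x": 0,"y": 0,"z": 0.1,"rx": 0,"ry": 0,"rz": 0,"fingers": 1},
  {"x": 0,"y": 0,"z": 0.1,"rx": 0,"ry": 0,"rz": 0,"fingers": 1},
])

```text
t: 7.2
tcp_pos: [0.638, 0.0774, 0.0321]
tool_rot: [-3.142, 0.0, -0.0]
force: [0.6, -0.3, -1.6]
grip_width: 0.0435
```

Call:
arm_command([
  {"x": 0,"y": 0,"z": 0.1,"rx": 0,"ry": 0,"rz": 0,"fingers": 1},
  {"x": 0,"y": 0,"z": 0.1,"rx": 0,"ry": 0,"rz": 0,"fingers": 1},
])

```text
t: 7.4
tcp_pos: [0.6379, 0.0773, 0.031]
tool_rot: [-3.142, 0.0, -0.0]
force: [-0.3, 0.1, -0.2]
grip_width: 0.0437
```

Call:
arm_command([
  {"x": 0,"y": 0,"z": 0.1,"rx": 0,"ry": 0,"rz": 0,"fingers": 1},
  {"x": 0,"y": 0,"z": 0.1,"rx": 0,"ry": 0,"rz": 0,"fingers": 1},
])

```text
t: 7.6
tcp_pos: [0.6379, 0.0774, 0.03]
tool_rot: [-3.142, 0.0, -0.0]
force: [0.2, -0.0, -0.9]
grip_width: 0.0439
```

Call:
arm_command([
  {"x": 0,"y": 0,"z": 0.1,"rx": 0,"ry": 0,"rz": 0,"fingers": 1},
  {"x": 0,"y": 0,"z": 0.1,"rx": 0,"ry": 0,"rz": 0,"fingers": 1},
])

```text
t: 7.8
tcp_pos: [0.6379, 0.0773, 0.029]
tool_rot: [3.142, 0.0, -0.001]
force: [0.0, 1.4, -1.0]
grip_width: 0.0438
```

```bash
python3 go.py .6377 .0760 .03;  python3 -c "
from h import *
snap('scene','s7')
im=cv2.imread('pics/s7.png');cv2.imwrite('pics/s7b.png',cv2.resize(im[165:235,265:345],None,fx=8,fy=8,interpolation=cv2.INTER_CUBIC))"
```

```text
t 7.8 pos [0.6379 0.0773 0.029 ] rot [ 3.1416e+00  2.0000e-04 -5.0000e-04] F [ 0.01  1.35 -0.96] w 0.0438
shift cm [-0.02  0.13 -0.1 ]
turn deg [ 0.    0.01 -0.03]
```

View pics/s7b.png

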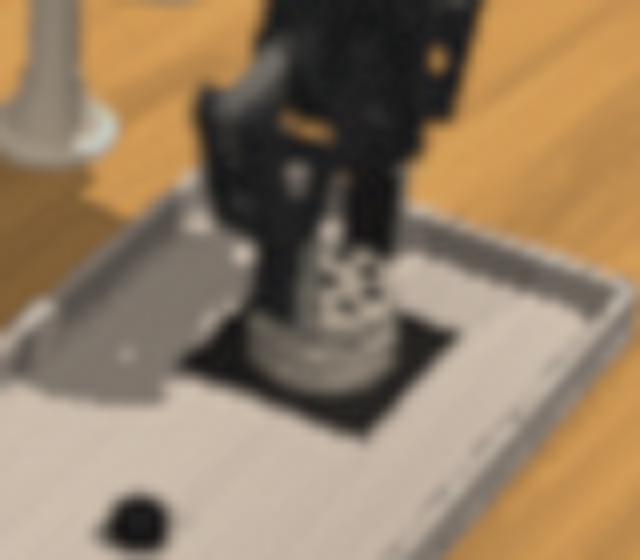

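Call:
arm_command([
  {"x": 0,"y": 0,"z": 0.1,"rx": 0,"ry": 0,"rz": 0,"fingers": 1},
  {"x": 0,"y": 0,"z": 0.1,"rx": 0,"ry": 0,"rz": 0,"fingers": 1},
])

```text
t: 8.05
tcp_pos: [0.6379, 0.0774, 0.028]
tool_rot: [-3.142, 0.0, -0.0]
force: [0.3, 0.2, -1.0]
grip_width: 0.0436
```

Call:
arm_command([
  {"x": 0,"y": 0,"z": 0.1,"rx": 0,"ry": 0,"rz": 0,"fingers": 1},
  {"x": 0,"y": 0,"z": 0.1,"rx": 0,"ry": 0,"rz": 0,"fingers": 1},
])

```text
t: 8.25
tcp_pos: [0.6379, 0.0774, 0.027]
tool_rot: [-3.142, 0.0, -0.0]
force: [0.2, -0.3, -1.8]
grip_width: 0.0437
```

Call:
arm_command([
  {"x": 0,"y": 0,"z": 0.1,"rx": 0,"ry": 0,"rz": 0,"fingers": 1},
  {"x": 0,"y": 0,"z": 0.1,"rx": 0,"ry": 0,"rz": 0,"fingers": 1},
])

```text
t: 8.45
tcp_pos: [0.6381, 0.0774, 0.0267]
tool_rot: [-3.142, -0.0, -0.0]
force: [-2.4, -0.2, 7.1]
grip_width: 0.0433
```

```bash
python3 -c "
from h import *
snap('scene','s8')
im=cv2.imread('pics/s8.png');cv2.imwrite('pics/s8b.png',cv2.resize(im[185:225,280:330],None,fx=14,fy=14,interpolation=cv2.INTER_CUBIC))"
```

```text
(no output)
```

View pics/s8b.png

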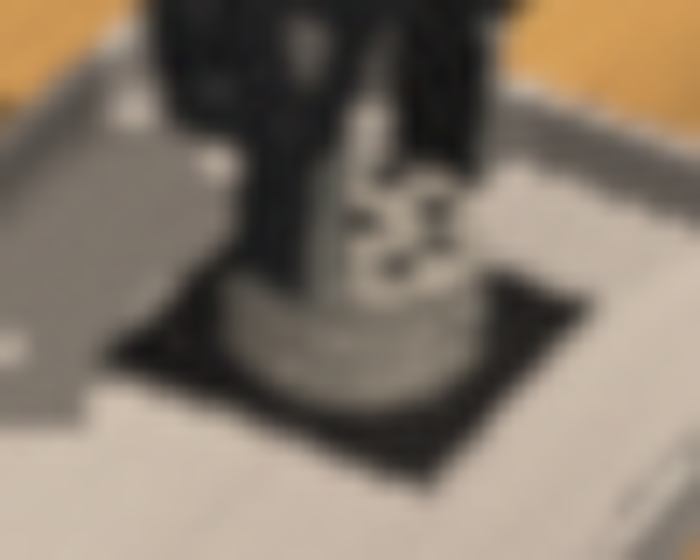

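Call:
arm_command([
  {"x": 0,"y": 0,"z": 0,"rx": 0,"ry": 0,"rz": 0,"fingers": 0.4},
  {"x": 0,"y": 0,"z": 0,"rx": 0,"ry": 0,"rz": 0,"fingers": 0.3},
  {"x": 0,"y": 0,"z": 0,"rx": 0,"ry": 0,"rz": 0,"fingers": 0.2},
  {"x": 0,"y": 0,"z": 0,"rx": 0,"ry": 0,"rz": 0,"fingers": 0.2},
])

```text
t: 8.9
tcp_pos: [0.638, 0.0773, 0.0261]
tool_rot: [3.142, 0.0, -0.0]
force: [-0.1, -0.1, -0.9]
grip_width: 0.0681
```

Call:
arm_command([
  {"x": 0,"y": 0,"z": -3,"rx": 0,"ry": 0,"rz": 0,"fingers": 0.2},
  {"x": 0,"y": 0,"z": -7,"rx": 0,"ry": 0,"rz": 0,"fingers": 0.2},
  {"x": -15,"y": 20,"z": -10,"rx": 0,"ry": 0,"rz": 0,"fingers": 0.2},
  {"x": -15,"y": 20,"z": -10,"rx": 0,"ry": 0,"rz": 0,"fingers": 0.4},
  {"x": -15,"y": 20,"z": -10,"rx": 0,"ry": 0,"rz": 0,"fingers": 0.4},
  {"x": -15,"y": 20,"z": -10,"rx": 0,"ry": 0,"rz": 0,"fingers": 0.4},
  {"x": -15,"y": 20,"z": -10,"rx": 0,"ry": 0,"rz": 0,"fingers": 0.4},
])

```text
t: 9.6
tcp_pos: [0.4877, -0.1223, 0.1263]
tool_rot: [3.141, -0.0, -0.0]
force: [0.9, -0.8, 0.2]
grip_width: 0.0513
```

```bash
python3 go.py .4744 -.1344 .06; python3 - <<'E'
from crops import *
snap('scene','s9');snap('top','t9')
tile('scene','pics/s9.png',[(305,208),(204,221)],17,10,'pics/a.png')
tile('top','pics/t9.png',[(242,142),(286,139)],17,10,'pics/b.png')
a=cv2.imread('pics/a.png')[:,:680];b=cv2.imread('pics/b.png')[:,:680];cv2.imwrite('pics/c9.png',cv2.resize(np.vstack([a,b]),(600,600)))
E
```

```text
t 9.6 pos [ 0.4877 -0.1223  0.1263] rot [ 3.1414e+00 -4.0000e-04 -1.0000e-04] F [ 0.94 -0.84  0.18] w 0.0513
shift cm [-1.33  1.2   6.63]
turn deg [ 0.01 -0.02 -0.  ]
```

View pics/c9.png

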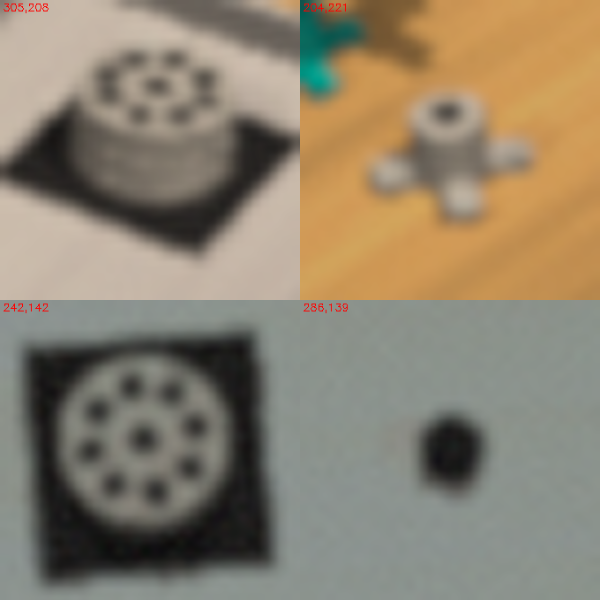

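View pics/t9.png

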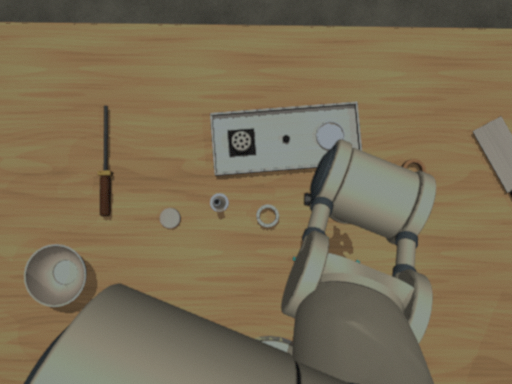

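```bash
cat > m4.py <<'E'
from meas import *
T=cv2.imread('pics/t9.png')
p=mask(T,241,141,12,lambda c:gray(c)>80)
p0=mask(cv2.imread('pics/top0.png'),241,141,12,lambda c:gray(c)>80)
print(hullc(p),hullc(p0))
for z in(.03,.033,.036): print(z,fit('top',p,cyl((.024,z)),at('top',241,141,z)),fit('top',p0,cyl((.024,z-.01)),at('top',241,141,z)))
q=lambda P,z:proj('scene',circ(P,.024,z))
S=cv2.imread('pics/s9.png');
tile('scene','pics/s9.png',[(305,208)],20,15,'pics/o4.png',[(circ([.6379,.0773],.024,z),c) for z,c in((.032,(0,0,255)),(.007,(0,255,0)))]);cv2.imwrite('pics/o4.png',cv2.imread('pics/o4.png')[:,:600])
E
python3 m4.py
```

```text
(array([240.8363, 140.356 ]), 292.375) (array([241.1163, 141.079 ]), 263.53125)
0.03 (array([0.6385, 0.0766]), 1.0448382063145647) (array([0.6385, 0.0763]), 0.960155328576)
0.033 (array([0.638 , 0.0765]), 1.0386549828872835) (array([0.638 , 0.0762]), 0.9545285877902067)
0.036 (array([0.6374, 0.0764]), 1.0324898461775218) (array([0.6374, 0.076 ]), 0.9489185606675173)
```

View pics/o4.png

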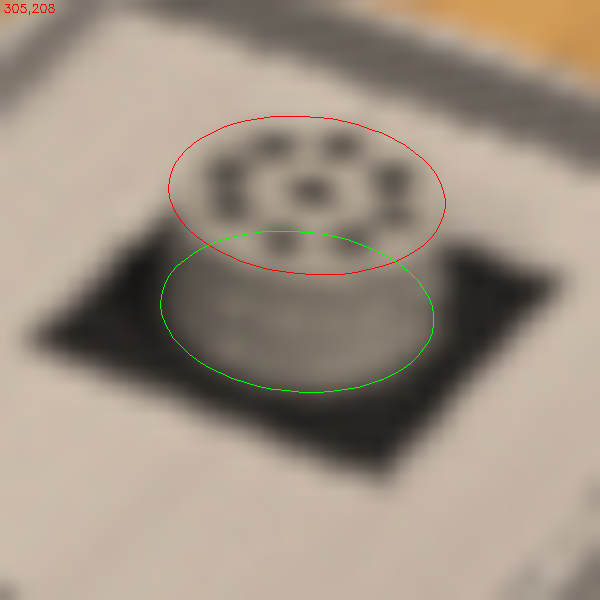

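Call:
arm_command([
  {"x": -1.27,"y": 1.12,"z": 4,"rx": 0,"ry": 0,"rz": 0,"fingers": 0.4},
  {"x": -1.27,"y": 1.12,"z": 8,"rx": 0,"ry": 0,"rz": 0,"fingers": 0.4},
  {"x": -1.27,"y": 1.12,"z": 8,"rx": 0,"ry": 0,"rz": 0,"fingers": 0.4},
  {"x": -1.27,"y": 1.12,"z": 8,"rx": 0,"ry": 0,"rz": 0,"fingers": 0.4},
])

```text
t: 10.1
tcp_pos: [0.4763, -0.132, 0.0462]
tool_rot: [-3.141, 0.001, -0.0]
force: [0.4, -1.3, 0.6]
grip_width: 0.0508
```

```bash
python3 go.py .475 -.1336 .011; python3 -c "
from h import *
snap('scene','s10')
im=cv2.imread('pics/s10.png');cv2.imwrite('pics/s10b.png',cv2.resize(im[165:245,160:250],None,fx=8,fy=8,interpolation=cv2.INTER_CUBIC))"
```

```text
t 10.1 pos [ 0.4763 -0.132   0.0462] rot [-3.141e+00  1.300e-03 -2.000e-04] F [ 0.35 -1.31  0.61] w 0.0508
shift cm [-0.13  0.16  3.52]
turn deg [-0.04  0.08 -0.01]
```

View pics/s10b.png

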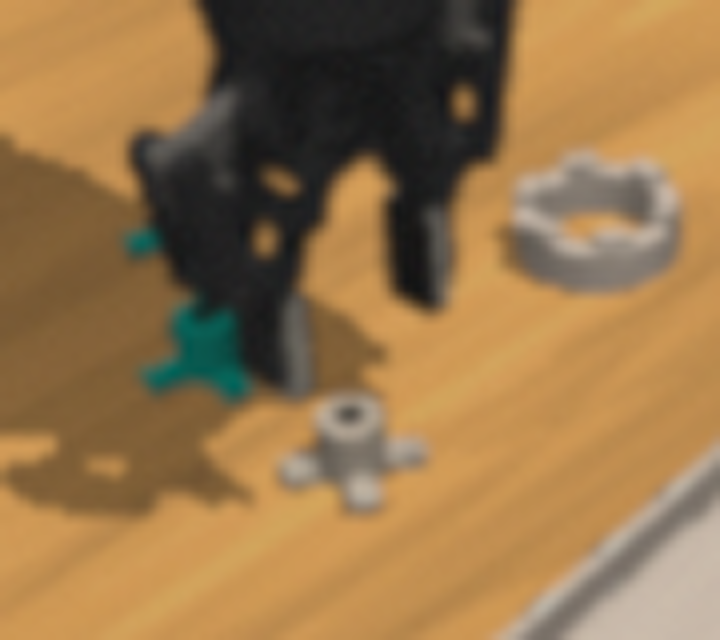

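Call:
arm_command([
  {"x": -0.13,"y": 0.16,"z": 2.5,"rx": 0,"ry": 0,"rz": 0,"fingers": 0.4},
  {"x": -0.13,"y": 0.16,"z": 3.5,"rx": 0,"ry": 0,"rz": 0,"fingers": 0.4},
  {"x": -0.13,"y": 0.16,"z": 3.5,"rx": 0,"ry": 0,"rz": 0,"fingers": 0.4},
  {"x": -0.13,"y": 0.16,"z": 3.5,"rx": 0,"ry": 0,"rz": 0,"fingers": 0.4},
])

```text
t: 10.55
tcp_pos: [0.4755, -0.1339, 0.0119]
tool_rot: [3.141, -0.001, -0.0]
force: [-0.4, -0.3, 0.6]
grip_width: 0.051
```

```bash
python3 go.py .475 -.1336 .011; python3 -c "
from h import *
snap('scene','s11')
im=cv2.imread('pics/s11.png');cv2.imwrite('pics/s11b.png',cv2.resize(im[165:245,160:250],None,fx=8,fy=8,interpolation=cv2.INTER_CUBIC))"
```

```text
t 10.55 pos [ 0.4755 -0.1339  0.0119] rot [ 3.1413e+00 -7.0000e-04 -2.0000e-04] F [-0.35 -0.31  0.62] w 0.051
shift cm [-0.05 -0.03  0.09]
turn deg [ 0.02 -0.04 -0.01]
```

View pics/s11b.png

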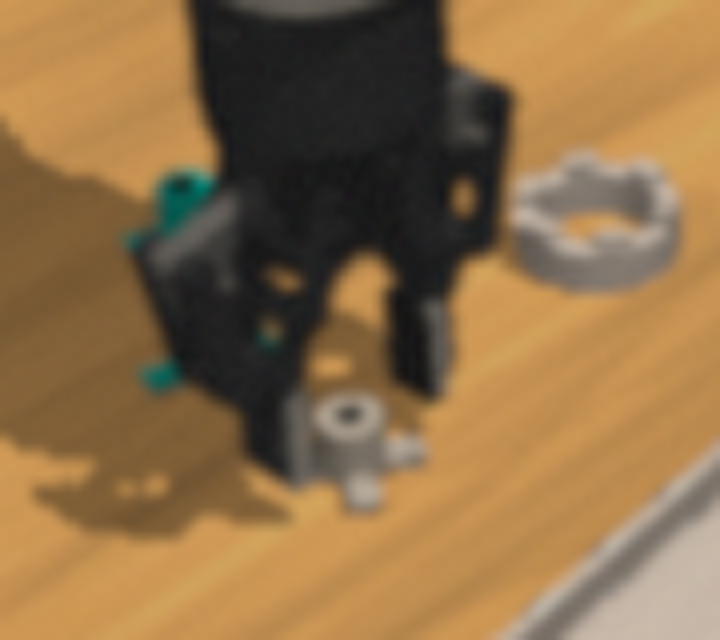

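Call:
arm_command([
  {"x": 0,"y": 0,"z": 0,"rx": 0,"ry": 0,"rz": 0,"fingers": 0.6},
  {"x": 0,"y": 0,"z": 0,"rx": 0,"ry": 0,"rz": 0,"fingers": 1},
  {"x": 0,"y": 0,"z": 0,"rx": 0,"ry": 0,"rz": 0,"fingers": 1},
  {"x": 0,"y": 0,"z": 0,"rx": 0,"ry": 0,"rz": 0,"fingers": 1},
  {"x": 0,"y": 0,"z": 0,"rx": 0,"ry": 0,"rz": 0,"fingers": 1},
], squeeze=40)

```text
t: 11.1
tcp_pos: [0.4753, -0.1341, 0.0116]
tool_rot: [3.141, -0.001, -0.0]
force: [-1.1, 1.3, 11.5]
grip_width: 0.0198
```

Call:
arm_command([
  {"x": 0,"y": 0,"z": -1,"rx": 0,"ry": 0,"rz": 0,"fingers": 1},
  {"x": 0,"y": 0,"z": -4,"rx": 0,"ry": 0,"rz": 0,"fingers": 1},
  {"x": 0,"y": 0,"z": -8,"rx": 0,"ry": 0,"rz": 0,"fingers": 1},
  {"x": 0,"y": 0,"z": -8,"rx": 0,"ry": 0,"rz": 0,"fingers": 1},
  {"x": 0,"y": 0,"z": -8,"rx": 0,"ry": 0,"rz": 0,"fingers": 1},
])

```text
t: 11.6
tcp_pos: [0.4754, -0.1341, 0.0921]
tool_rot: [3.141, -0.002, -0.0]
force: [0.7, 0.8, -1.2]
grip_width: 0.0196
```

```bash
python3 go.py .6382 .0773 .09; python3 -c "
from h import *
snap('scene','s12')
im=cv2.imread('pics/s12.png');cv2.imwrite('pics/s12b.png',cv2.resize(im[130:240,150:270],None,fx=6,fy=5,interpolation=cv2.INTER_CUBIC))"
```

```text
t 11.6 pos [ 0.4754 -0.1341  0.0921] rot [ 3.1407e+00 -2.0000e-03 -4.0000e-04] F [ 0.68  0.76 -1.22] w 0.0196
shift cm [ 16.27 -21.15   0.22]
turn deg [ 0.05 -0.12 -0.02]
```

View pics/s12b.png

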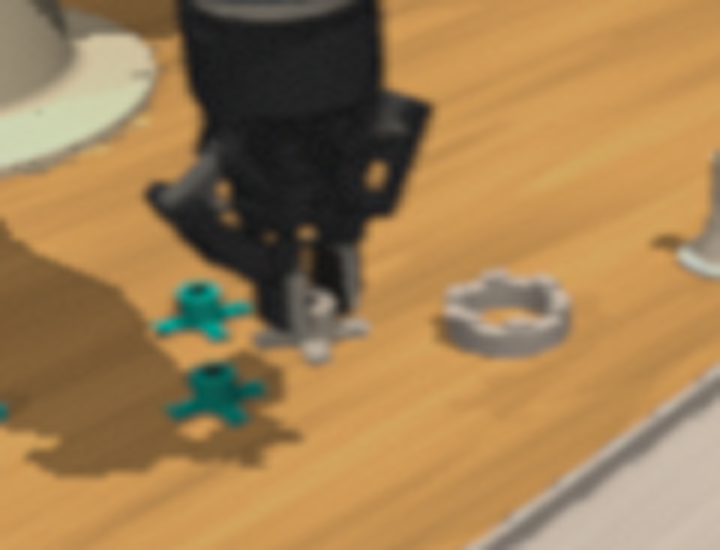

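Call:
arm_command([
  {"x": 16.35,"y": -21.15,"z": 0.5,"rx": 0,"ry": 0,"rz": 0,"fingers": 1},
  {"x": 16.35,"y": -21.15,"z": 0.5,"rx": 0,"ry": 0,"rz": 0,"fingers": 1},
  {"x": 16.35,"y": -21.15,"z": 0.5,"rx": 0,"ry": 0,"rz": 0,"fingers": 1},
  {"x": 16.35,"y": -21.15,"z": 0.5,"rx": 0,"ry": 0,"rz": 0,"fingers": 1},
  {"x": 16.35,"y": -21.15,"z": 0.5,"rx": 0,"ry": 0,"rz": 0,"fingers": 1},
  {"x": 16.35,"y": -21.15,"z": 0.5,"rx": 0,"ry": 0,"rz": 0,"fingers": 1},
  {"x": 16.35,"y": -21.15,"z": 2.5,"rx": 0,"ry": 0,"rz": 0,"fingers": 1},
  {"x": 16.35,"y": -21.15,"z": 2.5,"rx": 0,"ry": 0,"rz": 0,"fingers": 1},
])

```text
t: 12.45
tcp_pos: [0.6365, 0.078, 0.0625]
tool_rot: [3.141, 0.006, 0.001]
force: [-1.1, -0.8, -0.6]
grip_width: 0.0199
```

Call:
arm_command([
  {"x": 0,"y": 0,"z": 0.5,"rx": 0,"ry": 0,"rz": 0,"fingers": 1},
  {"x": 0,"y": 0,"z": 0.5,"rx": 0,"ry": 0,"rz": 0,"fingers": 1},
  {"x": 0,"y": 0,"z": 0.5,"rx": 0,"ry": 0,"rz": 0,"fingers": 1},
])

```text
t: 12.75
tcp_pos: [0.6385, 0.077, 0.0612]
tool_rot: [-3.142, 0.0, -0.001]
force: [0.7, -0.2, -1.0]
grip_width: 0.0197
```

```bash
python3 go.py .6390 .0773 .05; python3 -c "
from h import *
snap('scene','s13')
im=cv2.imread('pics/s13.png');cv2.imwrite('pics/s13b.png',cv2.resize(im[165:225,275:335],None,fx=10,fy=10,interpolation=cv2.INTER_CUBIC))"
```

```text
t 12.75 pos [0.6385 0.077  0.0612] rot [-3.1416e+00  0.0000e+00 -1.2000e-03] F [ 0.65 -0.19 -1.04] w 0.0197
shift cm [ 0.05 -0.03  1.12]
turn deg [-0.    0.   -0.07]
```

View pics/s13b.png

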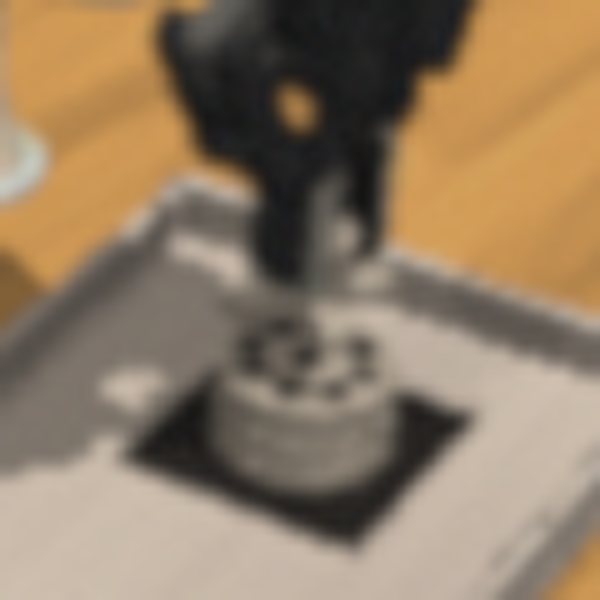

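Looks aligned. I'll descend in small steps until contact.

Call:
arm_command([
  {"x": 0.05,"y": -0.03,"z": 0.3,"rx": 0,"ry": 0,"rz": 0,"fingers": 1},
  {"x": 0.05,"y": -0.03,"z": 0.6,"rx": 0,"ry": 0,"rz": 0,"fingers": 1},
  {"x": 0.05,"y": -0.03,"z": 0.9,"rx": 0,"ry": 0,"rz": 0,"fingers": 1},
  {"x": 0.05,"y": -0.03,"z": 0.9,"rx": 0,"ry": 0,"rz": 0,"fingers": 1},
])

```text
t: 13.2
tcp_pos: [0.6388, 0.0777, 0.0514]
tool_rot: [3.142, 0.001, -0.0]
force: [0.1, 0.7, -0.0]
grip_width: 0.0196
```

Call:
arm_command([
  {"x": 0,"y": 0,"z": 0.15,"rx": 0,"ry": 0,"rz": 0,"fingers": 1},
  {"x": 0,"y": 0,"z": 0.25,"rx": 0,"ry": 0,"rz": 0,"fingers": 1},
  {"x": 0,"y": 0,"z": 0.25,"rx": 0,"ry": 0,"rz": 0,"fingers": 1},
])

```text
t: 13.5
tcp_pos: [0.639, 0.0778, 0.0493]
tool_rot: [-3.142, 0.0, -0.0]
force: [-0.4, -0.1, 0.2]
grip_width: 0.0198
```

Call:
arm_command([
  {"x": 0,"y": 0,"z": 0.1,"rx": 0,"ry": 0,"rz": 0,"fingers": 1},
  {"x": 0,"y": 0,"z": 0.15,"rx": 0,"ry": 0,"rz": 0,"fingers": 1},
])

```text
t: 13.7
tcp_pos: [0.6391, 0.0778, 0.0479]
tool_rot: [3.142, -0.0, -0.0]
force: [0.3, 0.1, -0.2]
grip_width: 0.0199
```

Call:
arm_command([
  {"x": 0,"y": 0.03,"z": 0.1,"rx": 0,"ry": 0,"rz": 0,"fingers": 1},
  {"x": 0,"y": 0.03,"z": 0.1,"rx": 0,"ry": 0,"rz": 0,"fingers": 1},
])

```text
t: 13.9
tcp_pos: [0.639, 0.0774, 0.0468]
tool_rot: [3.142, 0.0, -0.001]
force: [-0.9, 0.1, -1.3]
grip_width: 0.0197
```

Call:
arm_command([
  {"x": 0,"y": 0,"z": 0.1,"rx": 0,"ry": 0,"rz": 0,"fingers": 1},
  {"x": 0,"y": 0,"z": 0.1,"rx": 0,"ry": 0,"rz": 0,"fingers": 1},
])

```text
t: 14.1
tcp_pos: [0.639, 0.0775, 0.0458]
tool_rot: [3.142, 0.0, -0.0]
force: [-0.2, 0.1, -1.3]
grip_width: 0.0197
```

Call:
arm_command([
  {"x": 0,"y": 0,"z": 0.1,"rx": 0,"ry": 0,"rz": 0,"fingers": 1},
  {"x": 0,"y": 0,"z": 0.1,"rx": 0,"ry": 0,"rz": 0,"fingers": 1},
])

```text
t: 14.3
tcp_pos: [0.639, 0.0775, 0.0448]
tool_rot: [3.142, 0.0, -0.0]
force: [-0.2, 0.1, -1.1]
grip_width: 0.0196
```

Call:
arm_command([
  {"x": 0,"y": 0,"z": 0.1,"rx": 0,"ry": 0,"rz": 0,"fingers": 1},
  {"x": 0,"y": 0,"z": 0.1,"rx": 0,"ry": 0,"rz": 0,"fingers": 1},
])

```text
t: 14.5
tcp_pos: [0.639, 0.0775, 0.0438]
tool_rot: [3.142, 0.0, -0.0]
force: [-0.4, -1.0, -0.9]
grip_width: 0.02
```

Call:
arm_command([
  {"x": 0,"y": 0,"z": 0.1,"rx": 0,"ry": 0,"rz": 0,"fingers": 1},
  {"x": 0,"y": 0,"z": 0.1,"rx": 0,"ry": 0,"rz": 0,"fingers": 1},
])

```text
t: 14.7
tcp_pos: [0.6391, 0.0775, 0.0432]
tool_rot: [-3.142, -0.0, -0.0]
force: [-1.0, -0.2, 3.9]
grip_width: 0.0195
```

```bash
python3 go.py .6390 .0773 .05; python3 -c "
from h import *
snap('scene','s14')
im=cv2.imread('pics/s14.png');cv2.imwrite('pics/s14b.png',cv2.resize(im[165:225,275:335],None,fx=10,fy=10,interpolation=cv2.INTER_CUBIC))"
```

```text
t 14.7 pos [0.6391 0.0775 0.0432] rot [-3.1416e+00 -3.0000e-04 -4.0000e-04] F [-1.02 -0.18  3.89] w 0.0195
shift cm [-0.01  0.02 -0.68]
turn deg [-0.   -0.01 -0.02]
```

View pics/s14b.png

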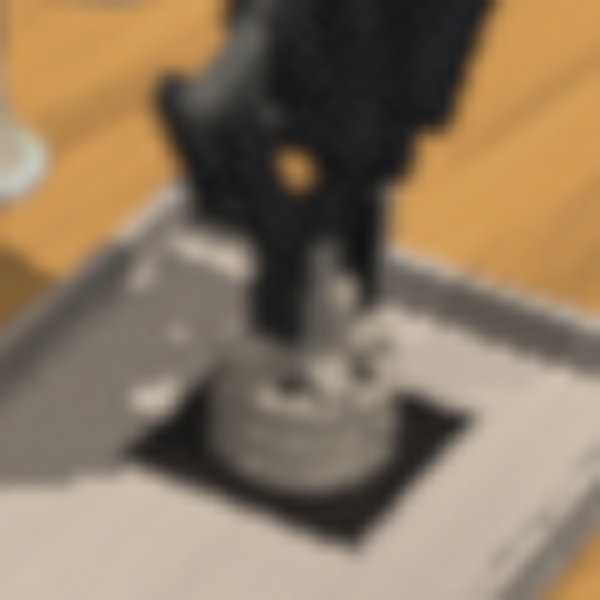

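Call:
arm_command([
  {"x": 0,"y": 0,"z": 0,"rx": 0,"ry": 0,"rz": 0,"fingers": 0.65},
  {"x": 0,"y": 0,"z": 0,"rx": 0,"ry": 0,"rz": 0,"fingers": 0.55},
  {"x": 0,"y": 0,"z": 0,"rx": 0,"ry": 0,"rz": 0,"fingers": 0.5},
  {"x": 0,"y": 0,"z": 0,"rx": 0,"ry": 0,"rz": 0,"fingers": 0.5},
])

```text
t: 15.15
tcp_pos: [0.639, 0.0775, 0.0429]
tool_rot: [-3.142, 0.0, -0.0]
force: [0.0, -0.3, 1.5]
grip_width: 0.0427
```

Call:
arm_command([
  {"x": 0,"y": 0,"z": -2,"rx": 0,"ry": 0,"rz": 0,"fingers": 0.5},
  {"x": 0,"y": 0,"z": -6,"rx": 0,"ry": 0,"rz": 0,"fingers": 0.5},
  {"x": -18.8,"y": 6.9,"z": -6,"rx": 0,"ry": 0,"rz": 0,"fingers": 0.3},
  {"x": -18.8,"y": 6.9,"z": -6,"rx": 0,"ry": 0,"rz": 0,"fingers": 0.1},
  {"x": -18.8,"y": 6.9,"z": -6,"rx": 0,"ry": 0,"rz": 0,"fingers": 0.1},
  {"x": -18.8,"y": 6.9,"z": -6,"rx": 0,"ry": 0,"rz": 0,"fingers": 0.1},
  {"x": -18.8,"y": 6.9,"z": -4,"rx": 0,"ry": 0,"rz": 0,"fingers": 0.1},
  {"x": -18.8,"y": 6.9,"z": -4,"rx": 0,"ry": 0,"rz": 0,"fingers": 0.1},
])

```text
t: 15.95
tcp_pos: [0.4496, 0.0083, 0.0822]
tool_rot: [-3.141, 0.002, -0.001]
force: [0.7, 0.5, 1.5]
grip_width: 0.0767
```

```bash
python3 go.py .4503 .0082 .01; python3 - <<'E'
from crops import *
snap('scene','s15');snap('top','t15')
tile('scene','pics/s15.png',[(305,205),(235,193)],20,10,'pics/a.png')
tile('top','pics/t15.png',[(242,142),(268,216)],20,10,'pics/b.png')
a=cv2.imread('pics/a.png')[:,:800];b=cv2.imread('pics/b.png')[:,:800];cv2.imwrite('pics/c15.png',cv2.resize(np.vstack([a,b]),(600,600)))
E
```

```text
t 15.95 pos [0.4496 0.0083 0.0822] rot [-3.1414e+00  2.0000e-03 -1.5000e-03] F [0.71 0.49 1.54] w 0.0767
shift cm [0.08 0.01 7.22]
turn deg [-0.01  0.11 -0.09]
```

View pics/c15.png

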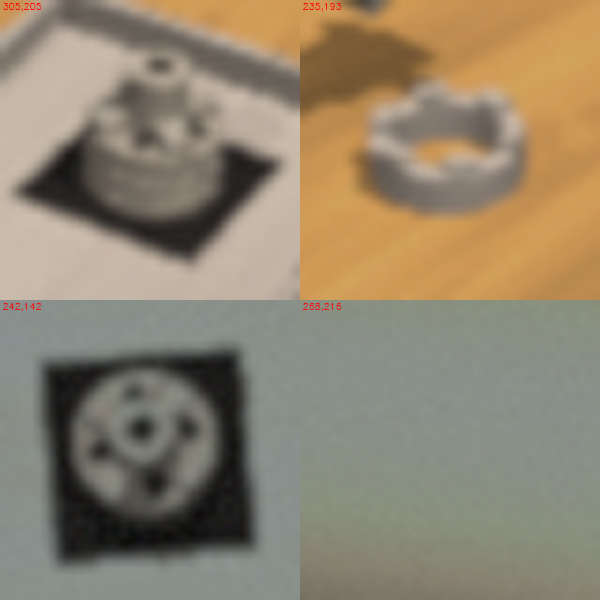

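```bash
python3 - <<'E'
from crops import *
c=(.638,.0765)
tile('top','pics/t15.png',[(242,142)],20,15,'pics/a.png',[(circ(c,.024,.033),(0,0,255)),(circ(c,.011,.055),(0,255,255)),(circ(c,.0045,.055),(0,255,0))])
c=(.6382,.0773)
tile('scene','pics/s15.png',[(305,205)],20,15,'pics/b.png',[(circ(c,.024,.033),(0,0,255)),(circ(c,.011,.055),(0,255,255))])
a=cv2.imread('pics/a.png')[:,:600];b=cv2.imread('pics/b.png')[:,:600];cv2.imwrite('pics/c16.png',cv2.resize(np.hstack([a,b]),(800,400)))
E
```

```text
(no output)
```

View pics/c16.png

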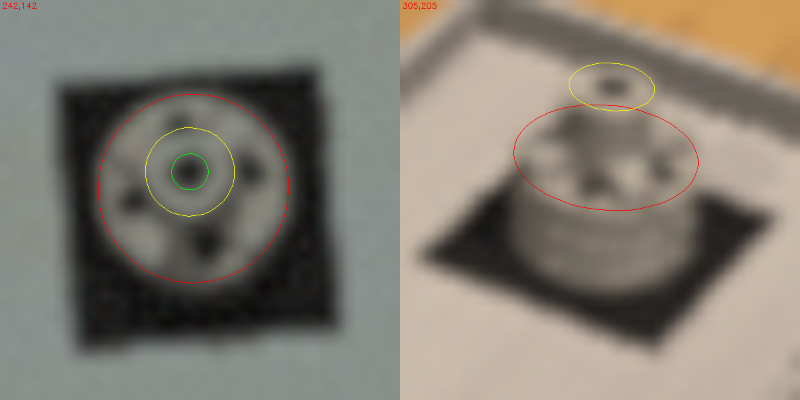

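Call:
arm_command([
  {"x": 0.08,"y": 0.01,"z": 4,"rx": 0,"ry": 0,"rz": 0,"fingers": 0.1},
  {"x": 0.08,"y": 0.01,"z": 7,"rx": 0,"ry": 0,"rz": 0,"fingers": 0.1},
  {"x": 0.08,"y": 0.01,"z": 7.6,"rx": 0,"ry": 0,"rz": 0,"fingers": 0.1},
  {"x": 0.08,"y": 0.01,"z": 7.6,"rx": 0,"ry": 0,"rz": 0,"fingers": 0.1},
  {"x": 0.08,"y": 0.01,"z": 7.6,"rx": 0,"ry": 0,"rz": 0,"fingers": 0.1},
])

```text
t: 16.55
tcp_pos: [0.4528, 0.0085, 0.008]
tool_rot: [3.141, -0.001, -0.0]
force: [-0.5, 0.3, 0.1]
grip_width: 0.0764
```

```bash
python3 go.py .4503 .0082 .006; python3 -c "
from h import *
snap('scene','s16')
im=cv2.imread('pics/s16.png');cv2.imwrite('pics/s16b.png',cv2.resize(im[145:215,195:275],None,fx=8,fy=8,interpolation=cv2.INTER_CUBIC))"
```

```text
t 16.55 pos [0.4528 0.0085 0.008 ] rot [ 3.1415e+00 -1.2000e-03 -1.0000e-04] F [-0.49  0.28  0.11] w 0.0764
shift cm [-0.25  0.03  0.2 ]
turn deg [ 0.01 -0.07 -0.  ]
```

View pics/s16b.png

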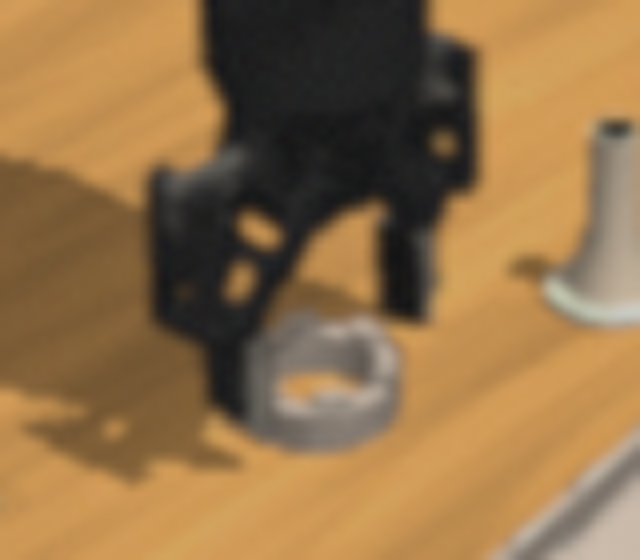

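Call:
arm_command([
  {"x": -0.2,"y": 0.03,"z": 0.1,"rx": 0,"ry": 0,"rz": 0,"fingers": 0.1},
  {"x": -0.2,"y": 0.03,"z": 0.1,"rx": 0,"ry": 0,"rz": 0,"fingers": 0.3},
  {"x": -0.2,"y": 0.03,"z": 0.1,"rx": 0,"ry": 0,"rz": 0,"fingers": 1},
  {"x": -0.2,"y": 0.03,"z": 0.1,"rx": 0,"ry": 0,"rz": 0,"fingers": 1},
  {"x": -0.2,"y": 0.03,"z": 0.1,"rx": 0,"ry": 0,"rz": 0,"fingers": 1},
  {"x": -0.2,"y": 0.03,"z": 0.1,"rx": 0,"ry": 0,"rz": 0,"fingers": 1},
], squeeze=40)

```text
t: 17.2
tcp_pos: [0.45, 0.0082, 0.007]
tool_rot: [3.141, -0.001, -0.0]
force: [-4.2, 1.5, 24.9]
grip_width: 0.0562
```

```bash
python3 go.py .6475 -.0373 .09
```

```text
t 17.2 pos [0.45   0.0082 0.007 ] rot [ 3.1415e+00 -1.1000e-03 -3.0000e-04] F [-4.23  1.47 24.87] w 0.0562
shift cm [19.76  4.54 -8.28]
turn deg [ 0.01 -0.06 -0.01]
```

Call:
arm_command([
  {"x": 0,"y": 0,"z": -1,"rx": 0,"ry": 0,"rz": 0,"fingers": 1},
  {"x": 0,"y": 0,"z": -4,"rx": 0,"ry": 0,"rz": 0,"fingers": 1},
  {"x": 0,"y": 0,"z": -7,"rx": 0,"ry": 0,"rz": 0,"fingers": 1},
  {"x": 0,"y": 0,"z": -7,"rx": 0,"ry": 0,"rz": 0,"fingers": 1},
  {"x": 0,"y": 0,"z": -7,"rx": 0,"ry": 0,"rz": 0,"fingers": 1},
])

```text
t: 17.7
tcp_pos: [0.4502, 0.0081, 0.0766]
tool_rot: [3.141, -0.002, -0.0]
force: [-0.2, -0.1, -2.0]
grip_width: 0.0553
```

```bash
python3 go.py .6475 -.0373 .07; python3 -c "
from h import *
snap('scene','s17')
im=cv2.imread('pics/s17.png');cv2.imwrite('pics/s17b.png',cv2.resize(im[115:215,185:295],None,fx=6,fy=6,interpolation=cv2.INTER_CUBIC))"
```

```text
t 17.7 pos [0.4502 0.0081 0.0766] rot [ 3.1414e+00 -1.9000e-03 -5.0000e-04] F [-0.18 -0.13 -1.97] w 0.0553
shift cm [19.73  4.53  0.7 ]
turn deg [ 0.01 -0.11 -0.03]
```

View pics/s17b.png

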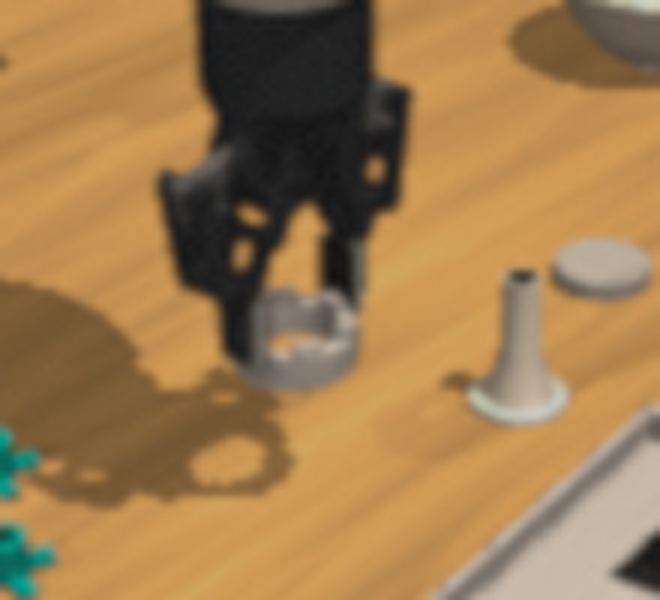

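Call:
arm_command([
  {"x": 19.7,"y": 4.5,"z": 0,"rx": 0,"ry": 0,"rz": 0,"fingers": 1},
  {"x": 19.7,"y": 4.5,"z": 0,"rx": 0,"ry": 0,"rz": 0,"fingers": 1},
  {"x": 19.7,"y": 4.5,"z": 0,"rx": 0,"ry": 0,"rz": 0,"fingers": 1},
  {"x": 19.7,"y": 4.5,"z": 0,"rx": 0,"ry": 0,"rz": 0,"fingers": 1},
  {"x": 19.7,"y": 4.5,"z": 2,"rx": 0,"ry": 0,"rz": 0,"fingers": 1},
  {"x": 19.7,"y": 4.5,"z": 4,"rx": 0,"ry": 0,"rz": 0,"fingers": 1},
  {"x": 19.7,"y": 4.5,"z": 4,"rx": 0,"ry": 0,"rz": 0,"fingers": 1},
  {"x": 19.7,"y": 4.5,"z": 4,"rx": 0,"ry": 0,"rz": 0,"fingers": 1},
])

```text
t: 18.55
tcp_pos: [0.646, -0.0368, 0.0351]
tool_rot: [-3.141, 0.002, -0.0]
force: [0.6, -0.2, -0.6]
grip_width: 0.0554
```

```bash
python3 go.py .6473 -.037 .012; python3 - <<'E'
from crops import *
snap('scene','s18')
im=cv2.imread('pics/s18.png');cv2.imwrite('pics/s18b.png',cv2.resize(im[185:255,240:320],None,fx=8,fy=8,interpolation=cv2.INTER_CUBIC))
E
```

```text
t 18.55 pos [ 0.646  -0.0368  0.0351] rot [-3.1412e+00  2.4000e-03 -4.0000e-04] F [ 0.56 -0.2  -0.6 ] w 0.0554
shift cm [0.14 0.02 2.3 ]
turn deg [-0.02  0.14 -0.02]
```

View pics/s18b.png

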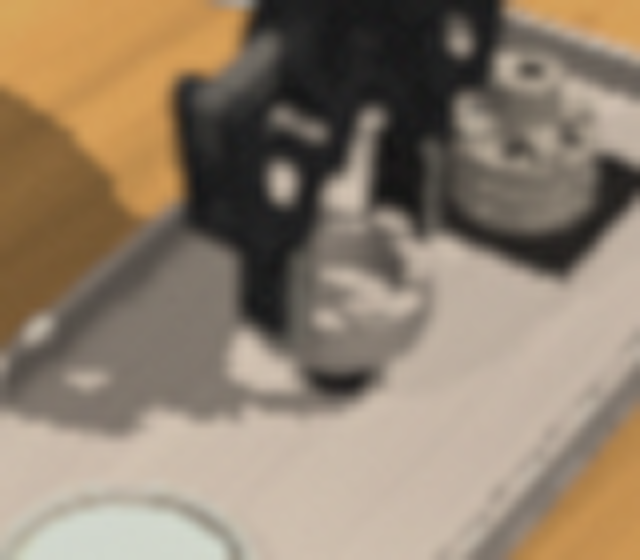

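```bash
python3 - <<'E'
from crops import *
tile('scene','pics/s18.png',[(282,218)],25,12,'pics/a.png',[(circ((.646,-.0368),.029,.050),(0,0,255)),(circ((.646,-.0368),.029,.028),(0,0,255)),(circ((.6473,-.0370),.010,.016),(0,255,255)),(circ((.6473,-.0370),.010,.005),(0,255,255))])
cv2.imwrite('pics/c18.png',cv2.imread('pics/a.png')[:,:600])
E
```

```text
(no output)
```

View pics/c18.png

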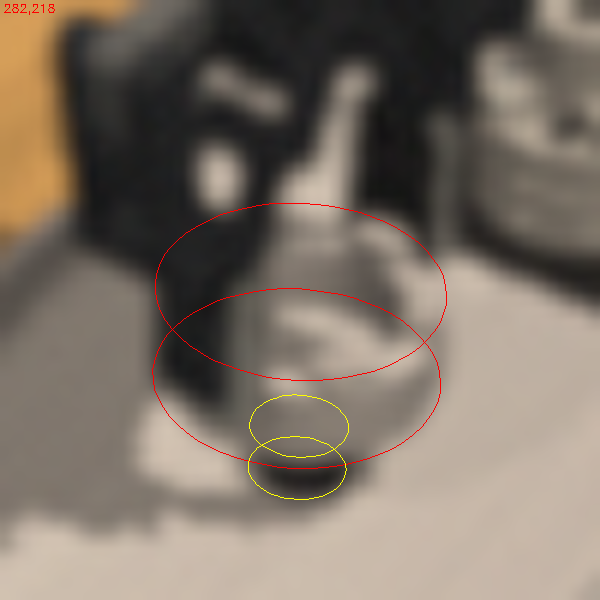

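Call:
arm_command([
  {"x": 0.1,"y": 0.02,"z": 0.6,"rx": 0,"ry": 0,"rz": 0,"fingers": 1},
  {"x": 0.1,"y": 0.02,"z": 1.2,"rx": 0,"ry": 0,"rz": 0,"fingers": 1},
  {"x": 0.1,"y": 0.02,"z": 1.7,"rx": 0,"ry": 0,"rz": 0,"fingers": 1},
  {"x": 0.1,"y": 0.02,"z": 1.7,"rx": 0,"ry": 0,"rz": 0,"fingers": 1},
])

```text
t: 19.0
tcp_pos: [0.6473, -0.037, 0.0183]
tool_rot: [-3.141, 0.001, -0.0]
force: [0.3, 0.6, -1.4]
grip_width: 0.0556
```

Call:
arm_command([
  {"x": 0,"y": 0,"z": 0.1,"rx": 0,"ry": 0,"rz": 0,"fingers": 1},
  {"x": 0,"y": 0,"z": 0.2,"rx": 0,"ry": 0,"rz": 0,"fingers": 1},
  {"x": 0,"y": 0,"z": 0.2,"rx": 0,"ry": 0,"rz": 0,"fingers": 1},
])

```text
t: 19.3
tcp_pos: [0.6479, -0.0371, 0.017]
tool_rot: [3.142, -0.0, -0.0]
force: [-0.1, 0.5, -1.5]
grip_width: 0.0552
```

Call:
arm_command([
  {"x": 0,"y": 0,"z": 0.1,"rx": 0,"ry": 0,"rz": 0,"fingers": 1},
  {"x": 0,"y": 0,"z": 0.1,"rx": 0,"ry": 0,"rz": 0,"fingers": 1},
])

```text
t: 19.5
tcp_pos: [0.6478, -0.0371, 0.0159]
tool_rot: [-3.142, 0.0, -0.0]
force: [0.4, -0.5, -1.0]
grip_width: 0.0555
```

Call:
arm_command([
  {"x": 0,"y": 0,"z": 0.1,"rx": 0,"ry": 0,"rz": 0,"fingers": 1},
  {"x": 0,"y": 0,"z": 0.2,"rx": 0,"ry": 0,"rz": 0,"fingers": 1},
  {"x": 0,"y": 0,"z": 0.2,"rx": 0,"ry": 0,"rz": 0,"fingers": 1},
])

```text
t: 19.8
tcp_pos: [0.6477, -0.0371, 0.0138]
tool_rot: [-3.142, 0.0, -0.0]
force: [-1.1, -0.6, -1.6]
grip_width: 0.0559
```

Call:
arm_command([
  {"x": 0,"y": 0,"z": 0.1,"rx": 0,"ry": 0,"rz": 0,"fingers": 1},
  {"x": 0,"y": 0,"z": 0.1,"rx": 0,"ry": 0,"rz": 0,"fingers": 1},
])

```text
t: 20.0
tcp_pos: [0.6478, -0.0371, 0.0128]
tool_rot: [-3.142, 0.0, -0.0]
force: [-0.3, 0.6, -1.6]
grip_width: 0.056
```

Call:
arm_command([
  {"x": 0,"y": 0,"z": 0.1,"rx": 0,"ry": 0,"rz": 0,"fingers": 1},
  {"x": 0,"y": 0,"z": 0.1,"rx": 0,"ry": 0,"rz": 0,"fingers": 1},
])

```text
t: 20.2
tcp_pos: [0.6479, -0.0371, 0.0123]
tool_rot: [3.142, -0.0, -0.0]
force: [-1.5, -0.4, 5.2]
grip_width: 0.0553
```

Call:
arm_command([
  {"x": 0,"y": 0,"z": 0,"rx": 0,"ry": 0,"rz": 0,"fingers": 0.25},
  {"x": 0,"y": 0,"z": 0,"rx": 0,"ry": 0,"rz": 0,"fingers": 0.15},
  {"x": 0,"y": 0,"z": 0,"rx": 0,"ry": 0,"rz": 0,"fingers": 0.1},
  {"x": 0,"y": 0,"z": 0,"rx": 0,"ry": 0,"rz": 0,"fingers": 0.1},
])

```text
t: 20.6
tcp_pos: [0.6478, -0.0371, 0.0119]
tool_rot: [-3.142, -0.0, -0.0]
force: [-0.2, -0.2, -0.1]
grip_width: 0.0767
```

Call:
arm_command([
  {"x": 0,"y": 0,"z": -2,"rx": 0,"ry": 0,"rz": 0,"fingers": 0.1},
  {"x": 0,"y": 0,"z": -6,"rx": 0,"ry": 0,"rz": 0,"fingers": 0.1},
  {"x": 0,"y": 0,"z": -10,"rx": 0,"ry": 0,"rz": 0,"fingers": 0.1},
  {"x": -16.45,"y": -17,"z": -10,"rx": 0,"ry": 0,"rz": 0,"fingers": 0.4},
  {"x": -16.45,"y": -17,"z": -10,"rx": 0,"ry": 0,"rz": 0,"fingers": 0.4},
  {"x": -16.45,"y": -17,"z": -10,"rx": 0,"ry": 0,"rz": 0,"fingers": 0.4},
  {"x": -16.45,"y": -17,"z": -10,"rx": 0,"ry": 0,"rz": 0,"fingers": 0.4},
  {"x": -16.45,"y": -17,"z": -10,"rx": 0,"ry": 0,"rz": 0,"fingers": 0.4},
])

```text
t: 21.4
tcp_pos: [0.4809, 0.1344, 0.112]
tool_rot: [-3.142, 0.001, 0.0]
force: [0.5, 0.1, 0.2]
grip_width: 0.0512
```

Call:
arm_command([
  {"x": 0,"y": 0,"z": 0,"rx": 0,"ry": 0,"rz": 0,"fingers": 0.4},
  {"x": 0,"y": 0,"z": 0,"rx": 0,"ry": 0,"rz": 0,"fingers": 0.4},
  {"x": 0,"y": 0,"z": 0,"rx": 0,"ry": 0,"rz": 0,"fingers": 0.4},
])

```text
t: 21.7
tcp_pos: [0.4844, 0.1325, 0.1121]
tool_rot: [-3.142, -0.001, -0.001]
force: [0.3, 0.3, -0.5]
grip_width: 0.0513
```

```bash
python3 go.py .4834 .1328 .04; python3 - <<'E'
from crops import *
snap('scene','s19');snap('top','t19')
tile('scene','pics/s19.png',[(282,231),(271,176)],25,10,'pics/a.png',[(circ((.4834,.1328),.009,.07),(0,0,255)),(circ((.4834,.1328),.024,.004),(0,0,255))])
tile('top','pics/t19.png',[(286,139),(219,202)],25,10,'pics/b.png')
a=cv2.imread('pics/a.png')[:,:1000];b=cv2.imread('pics/b.png')[:,:1000];cv2.imwrite('pics/c19.png',cv2.resize(np.vstack([a,b]),(600,600)))
E
```

```text
t 21.7 pos [0.4844 0.1325 0.1121] rot [-3.1416e+00 -1.0000e-03 -8.0000e-04] F [ 0.33  0.28 -0.5 ] w 0.0513
shift cm [-0.1  -0.02  7.21]
turn deg [-0.   -0.06 -0.04]
```

View pics/c19.png

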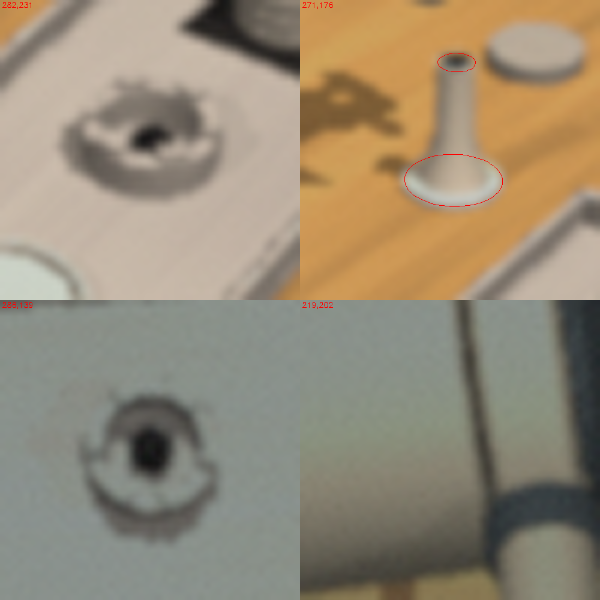

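Call:
arm_command([
  {"x": -0.1,"y": -0.02,"z": 3,"rx": 0,"ry": 0,"rz": 0,"fingers": 0.4},
  {"x": -0.1,"y": -0.02,"z": 6,"rx": 0,"ry": 0,"rz": 0,"fingers": 0.4},
  {"x": -0.1,"y": -0.02,"z": 7.5,"rx": 0,"ry": 0,"rz": 0,"fingers": 0.4},
  {"x": -0.1,"y": -0.02,"z": 7.5,"rx": 0,"ry": 0,"rz": 0,"fingers": 0.4},
  {"x": -0.1,"y": -0.02,"z": 7.5,"rx": 0,"ry": 0,"rz": 0,"fingers": 0.4},
])

```text
t: 22.3
tcp_pos: [0.4828, 0.1327, 0.0371]
tool_rot: [3.142, 0.0, -0.001]
force: [1.4, 0.3, -0.4]
grip_width: 0.0512
```

Call:
arm_command([
  {"x": 0,"y": 0,"z": 0,"rx": 0,"ry": 0,"rz": 0,"fingers": 0.65},
  {"x": 0,"y": 0,"z": 0,"rx": 0,"ry": 0,"rz": 0,"fingers": 0.75},
  {"x": 0,"y": 0,"z": 0,"rx": 0,"ry": 0,"rz": 0,"fingers": 1},
  {"x": 0,"y": 0,"z": 0,"rx": 0,"ry": 0,"rz": 0,"fingers": 1},
  {"x": 0,"y": 0,"z": 0,"rx": 0,"ry": 0,"rz": 0,"fingers": 1},
], squeeze=30)

```text
t: 22.8
tcp_pos: [0.483, 0.1332, 0.0377]
tool_rot: [-3.141, -0.002, -0.0]
force: [-0.2, -2.1, 8.9]
grip_width: 0.0182
```

```bash
python3 go.py .6572 -.1512 .12; python3 -c "
from h import *
snap('scene','s20')
im=cv2.imread('pics/s20.png');cv2.imwrite('pics/s20b.png',cv2.resize(im[115:205,225:325],None,fx=6,fy=6,interpolation=cv2.INTER_CUBIC))"
```

```text
t 22.8 pos [0.483  0.1332 0.0377] rot [-3.1415e+00 -1.6000e-03 -4.0000e-04] F [-0.22 -2.06  8.92] w 0.0182
shift cm [17.45 28.43 -8.21]
turn deg [-0.01 -0.09 -0.02]
```

View pics/s20b.png

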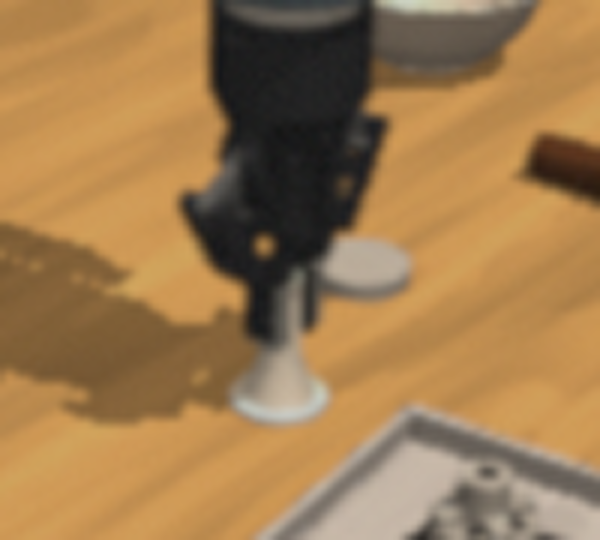

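Call:
arm_command([
  {"x": 0,"y": 0,"z": -1,"rx": 0,"ry": 0,"rz": 0,"fingers": 1},
  {"x": 0,"y": 0,"z": -4,"rx": 0,"ry": 0,"rz": 0,"fingers": 1},
  {"x": 0,"y": 0,"z": -7,"rx": 0,"ry": 0,"rz": 0,"fingers": 1},
  {"x": 2,"y": 3,"z": -8.2,"rx": 0,"ry": 0,"rz": 0,"fingers": 1},
  {"x": 4.5,"y": 7,"z": -8.2,"rx": 0,"ry": 0,"rz": 0,"fingers": 1},
  {"x": 7,"y": 11,"z": -8.2,"rx": 0,"ry": 0,"rz": 0,"fingers": 1},
  {"x": 9.5,"y": 15,"z": -8.2,"rx": 0,"ry": 0,"rz": 0,"fingers": 1},
  {"x": 12,"y": 19,"z": -8.2,"rx": 0,"ry": 0,"rz": 0,"fingers": 1},
])

```text
t: 23.65
tcp_pos: [0.603, -0.0587, 0.12]
tool_rot: [3.142, -0.001, -0.0]
force: [0.3, 0.1, -0.1]
grip_width: 0.0179
```

```bash
python3 go.py .657 -.151 .12
```

```text
t 23.65 pos [ 0.603  -0.0587  0.12  ] rot [ 3.1416e+00 -6.0000e-04 -4.0000e-04] F [ 0.33  0.12 -0.1 ] w 0.0179
shift cm [5.4  9.23 0.  ]
turn deg [ 0.   -0.03 -0.03]
```

Call:
arm_command([
  {"x": 2.7,"y": 4.6,"z": 0,"rx": 0,"ry": 0,"rz": 0,"fingers": 1},
  {"x": 5.4,"y": 9.2,"z": 0,"rx": 0,"ry": 0,"rz": 0,"fingers": 1},
  {"x": 5.4,"y": 9.2,"z": 2.5,"rx": 0,"ry": 0,"rz": 0,"fingers": 1},
  {"x": 5.4,"y": 9.2,"z": 5,"rx": 0,"ry": 0,"rz": 0,"fingers": 1},
  {"x": 5.4,"y": 9.2,"z": 6,"rx": 0,"ry": 0,"rz": 0,"fingers": 1},
  {"x": 5.4,"y": 9.2,"z": 6,"rx": 0,"ry": 0,"rz": 0,"fingers": 1},
  {"x": 5.4,"y": 9.2,"z": 6,"rx": 0,"ry": 0,"rz": 0,"fingers": 1},
])

```text
t: 24.35
tcp_pos: [0.6566, -0.1486, 0.0601]
tool_rot: [3.141, -0.001, 0.0]
force: [-0.3, -0.2, 0.5]
grip_width: 0.0184
```

```bash
python3 go.py .657 -.151 .0447; python3 -c "
from h import *
snap('scene','s21')
im=cv2.imread('pics/s21.png');cv2.imwrite('pics/s21b.png',cv2.resize(im[200:290,205:305],None,fx=6,fy=6,interpolation=cv2.INTER_CUBIC))"
```

```text
t 24.35 pos [ 0.6566 -0.1486  0.0601] rot [ 3.1413e+00 -8.0000e-04  1.0000e-04] F [-0.29 -0.25  0.53] w 0.0184
shift cm [0.04 0.24 1.54]
turn deg [ 0.01 -0.05  0.  ]
```

View pics/s21b.png

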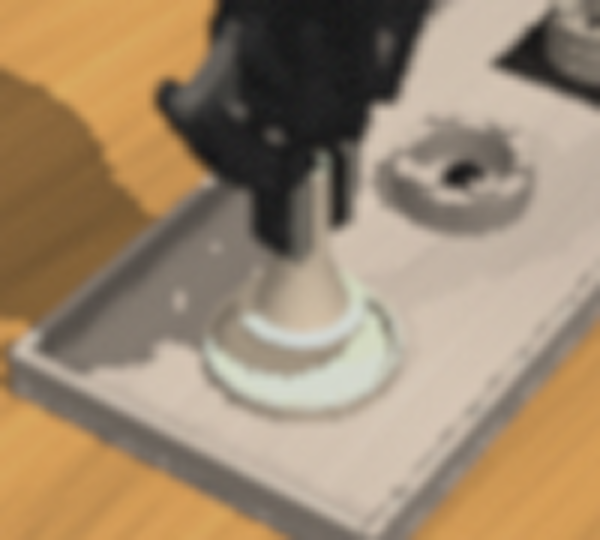

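Call:
arm_command([
  {"x": 0.04,"y": 0.2,"z": 0.4,"rx": 0,"ry": 0,"rz": 0,"fingers": 1},
  {"x": 0.04,"y": 0.2,"z": 0.8,"rx": 0,"ry": 0,"rz": 0,"fingers": 1},
  {"x": 0.04,"y": 0.2,"z": 1.1,"rx": 0,"ry": 0,"rz": 0,"fingers": 1},
  {"x": 0.04,"y": 0.2,"z": 1.1,"rx": 0,"ry": 0,"rz": 0,"fingers": 1},
])

```text
t: 24.8
tcp_pos: [0.6564, -0.1508, 0.0475]
tool_rot: [-3.141, 0.001, -0.001]
force: [0.4, 0.6, -0.4]
grip_width: 0.018
```

Call:
arm_command([
  {"x": 0,"y": 0,"z": 0.1,"rx": 0,"ry": 0,"rz": 0,"fingers": 1},
  {"x": 0,"y": 0,"z": 0.2,"rx": 0,"ry": 0,"rz": 0,"fingers": 1},
  {"x": 0,"y": 0,"z": 0.2,"rx": 0,"ry": 0,"rz": 0,"fingers": 1},
])

```text
t: 25.1
tcp_pos: [0.6566, -0.1509, 0.0459]
tool_rot: [-3.142, 0.0, -0.0]
force: [0.4, 0.5, -0.2]
grip_width: 0.0183
```

Call:
arm_command([
  {"x": 0,"y": 0,"z": 0.1,"rx": 0,"ry": 0,"rz": 0,"fingers": 1},
  {"x": 0,"y": 0,"z": 0.1,"rx": 0,"ry": 0,"rz": 0,"fingers": 1},
])

```text
t: 25.3
tcp_pos: [0.6567, -0.1509, 0.0449]
tool_rot: [-3.142, 0.0, -0.0]
force: [0.4, 0.3, -0.9]
grip_width: 0.018
```

Call:
arm_command([
  {"x": 0,"y": 0,"z": 0.1,"rx": 0,"ry": 0,"rz": 0,"fingers": 1},
  {"x": 0,"y": 0,"z": 0.1,"rx": 0,"ry": 0,"rz": 0,"fingers": 1},
])

```text
t: 25.5
tcp_pos: [0.6568, -0.1511, 0.0448]
tool_rot: [3.141, -0.001, -0.0]
force: [-3.8, -0.6, 11.8]
grip_width: 0.018
```

Call:
arm_command([
  {"x": 0,"y": 0,"z": 0.1,"rx": 0,"ry": 0,"rz": 0,"fingers": 1},
  {"x": 0,"y": 0,"z": 0.1,"rx": 0,"ry": 0,"rz": 0,"fingers": 1},
])

```text
t: 25.7
tcp_pos: [0.6569, -0.1511, 0.0447]
tool_rot: [3.141, -0.001, -0.0]
force: [-7.9, 0.1, 24.4]
grip_width: 0.0182
```

Call:
arm_command([
  {"x": 0,"y": 0,"z": -0.15,"rx": 0,"ry": 0,"rz": 0,"fingers": 1},
  {"x": 0,"y": 0,"z": -0.15,"rx": 0,"ry": 0,"rz": 0,"fingers": 1},
])

```text
t: 25.9
tcp_pos: [0.6568, -0.151, 0.0448]
tool_rot: [3.141, -0.001, -0.0]
force: [-0.5, -1.1, 8.3]
grip_width: 0.0181
```

Call:
arm_command([
  {"x": 0,"y": 0,"z": 0,"rx": 0,"ry": 0,"rz": 0,"fingers": 0.72},
  {"x": 0,"y": 0,"z": 0,"rx": 0,"ry": 0,"rz": 0,"fingers": 0.65},
  {"x": 0,"y": 0,"z": 0,"rx": 0,"ry": 0,"rz": 0,"fingers": 0.5},
  {"x": 0,"y": 0,"z": 0,"rx": 0,"ry": 0,"rz": 0,"fingers": 0.5},
  {"x": 0,"y": 0,"z": 0,"rx": 0,"ry": 0,"rz": 0,"fingers": 0.5},
])

```text
t: 26.4
tcp_pos: [0.6566, -0.1509, 0.0443]
tool_rot: [-3.142, 0.0, -0.0]
force: [0.7, 0.2, 1.3]
grip_width: 0.0426
```

Call:
arm_command([
  {"x": 0,"y": 0,"z": -2,"rx": 0,"ry": 0,"rz": 0,"fingers": 0.5},
  {"x": 0,"y": 0,"z": -6,"rx": 0,"ry": 0,"rz": 0,"fingers": 0.5},
  {"x": 0,"y": 0,"z": -10,"rx": 0,"ry": 0,"rz": 0,"fingers": 0.5},
  {"x": -20,"y": 8,"z": -12,"rx": 0,"ry": 0,"rz": 0,"fingers": 0.5},
  {"x": -20,"y": 12,"z": -12,"rx": 0,"ry": 0,"rz": 0,"fingers": 0.5},
  {"x": -20,"y": 20,"z": -12,"rx": 0,"ry": 0,"rz": 0,"fingers": 0.5},
  {"x": -20,"y": 20,"z": -12,"rx": 0,"ry": 0,"rz": 0,"fingers": 0.5},
  {"x": -20,"y": 20,"z": -12,"rx": 0,"ry": 0,"rz": 0,"fingers": 0.5},
])

```text
t: 27.2
tcp_pos: [0.4793, -0.3191, 0.1624]
tool_rot: [3.141, -0.0, -0.0]
force: [1.2, -1.1, 0.8]
grip_width: 0.0426
```

Call:
arm_command([
  {"x": 0,"y": 0,"z": 0,"rx": 0,"ry": 0,"rz": 0,"fingers": 0.5},
  {"x": 0,"y": 0,"z": 0,"rx": 0,"ry": 0,"rz": 0,"fingers": 0.5},
  {"x": 0,"y": 0,"z": 0,"rx": 0,"ry": 0,"rz": 0,"fingers": 0.5},
])

```text
t: 27.5
tcp_pos: [0.4809, -0.3173, 0.162]
tool_rot: [-3.141, -0.0, -0.0]
force: [0.2, -0.2, 0.3]
grip_width: 0.0427
```

```bash
python3 go.py .4834 .1328 .04; python3 - <<'E'
from crops import *
snap('scene','s22');snap('top','t22')
f=(.6568,-.151);r=(.6478,-.0373);k=(.638,.0773)
C=[(circ(f,.024,.011),(0,0,255)),(circ(f,.009,.077),(0,0,255)),(circ(f,.034,.013),(0,255,0))]
tile('scene','pics/s22.png',[(282,231),(257,250),(305,205)],25,10,'pics/a.png',C)
g=(.6565,-.152)
C=[(circ(g,.024,.011),(0,0,255)),(circ(g,.009,.077),(0,0,255)),(circ(g,.034,.013),(0,255,0)),(circ((.6475,-.0381),.029,.027),(0,0,255)),(circ((.6475,-.0381),.01,.016),(0,255,0))]
tile('top','pics/t22.png',[(286,139),(330,136),(242,142)],25,10,'pics/b.png',C)
a=cv2.imread('pics/a.png')[:,:1500];b=cv2.imread('pics/b.png')[:,:1500];cv2.imwrite('pics/c22.png',cv2.resize(np.vstack([a,b]),(798,532)))
E
```

```text
t 27.5 pos [ 0.4809 -0.3173  0.162 ] rot [-3.1413e+00 -0.0000e+00 -2.0000e-04] F [ 0.2  -0.25  0.29] w 0.0427
shift cm [  0.24 -45.01  12.21]
turn deg [-0.01 -0.   -0.01]
```

View pics/c22.png

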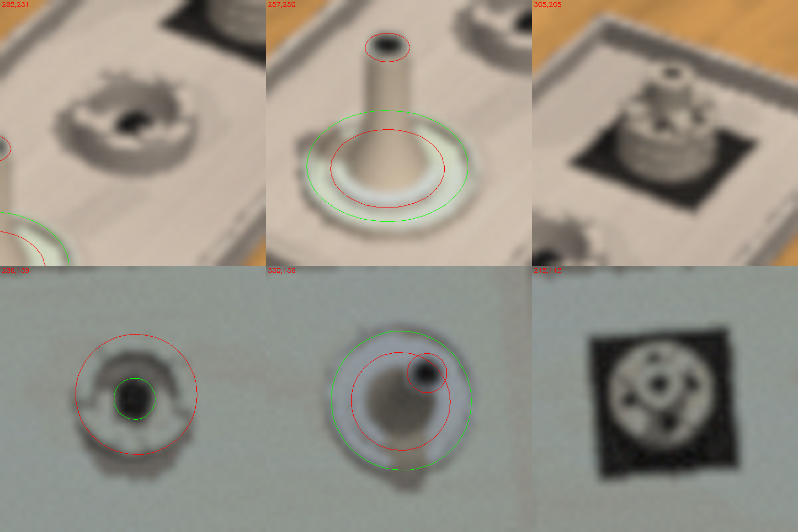

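View pics/s22.png

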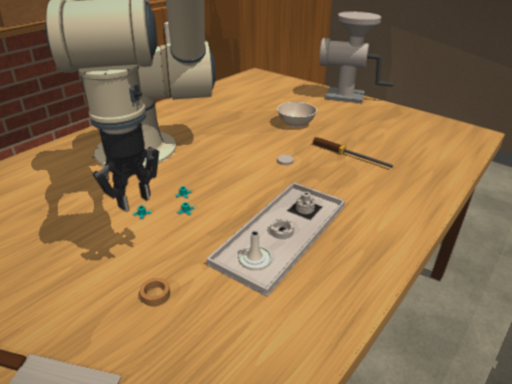

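View pics/t22.png

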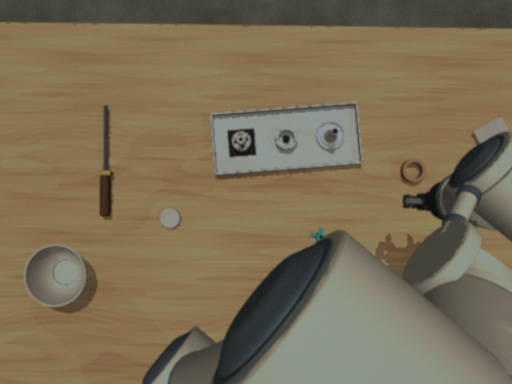

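All four parts are in place, the funnel stands upright inside the dish and the look-alikes are where they were. Handing in.

```bash
python3 -c "
from station import bot
print(bot.hand_in()); print(bot.state()['t'])"
```

```text
the job is handed in; nothing more can be done
None
the job is handed in; nothing more can be done
```

All four parts are put away in the tray, and I handed the job in at about 27.5 s; the hand-in gives no verdict.

- **Plate:** I lowered it on the pile by feel. Contact came at TCP z of about 0.027 m, which puts the pile top about 24 mm above the bench. By the top camera it sits within about 0.5 mm of the pile's centre.
- **Knife:** it lies hub up and flat on the plate. Its hub matches the plate's centre in both cameras to well under 1 mm.
- **Ring:** it lies flat around the stub, with contact at the expected tray-floor height.
- **Funnel:** it stands upright in the dish, well inside the rim. I pressed it down at about 24 N before backing off and releasing.

In the last pictures the jar lid, roll of tape and honing steel are where they lay at the start. The three turquoise look-alike knives also show unmoved: all three in the scene view, though the arm hides two of them from above. The gripper was clear of everything at hand-in.

The two cameras disagreed with each other and with the arm's pose by about 1–3 mm. I corrected for this by comparing held parts with their targets in the same picture.

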